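# Dispense mill balls from the selector-cap jar

### The job

I need the five 15 mm steel mill balls from the tipping jar. Slide the metal pan home between the feet of the stand, plain end up to the cross-bar, and with the jar still upright turn its blue selector cap until the slot that fits the balls is at the red mark; then tip the jar by its black handle until every ball has run into the pan, and stand the jar upright again. Leave the pan in place under the jar, and do not knock the bottles and the beaker.

Things in the scene. Friction and masses are not known exactly. Their poses are not given: they have to be found in the camera images.
- stand_pivot (a point): middle of the pivot of the steel tipping stand (fixed), 150 mm above the bench. Stand axes: x along the pivot, -y the pouring side (where the pan goes), +y the jar-handle side, z up. Two posts, 66 to 78 mm either side of this point along x, 40 mm wide in y, 170 mm high, stand on two feet.
- jar (a joint): tilt of the clear jar (rad) about the stand's x: 0 upright at its stop, growing as its top tips to the pouring side, stop at 2.5; 0.3 N m of friction, stays where left. Jar 96 mm across, from 62 mm below to 66 mm above the pivot. Past a window in its lid, at the red mark on the pouring side, the balls run out from 1.9 rad on, all by 2.35, and fall 30 to 95 mm to that side of the pivot.
- jar_handle (a point): middle of the jar's handle: a black round grip 14 mm thick, 88 mm long, parallel to the pivot and 125 mm from it, on two thin side arms; it turns with the jar. With the jar upright it is level with the pivot on the stand's +y side; tipping the jar takes it up and over (straight above the pivot at 1.57 rad). x axis along the grip.
- dial (a joint): angle of the blue selector cap on the jar (rad), growing anticlockwise seen from above; stops at 0 and 4.71, friction 0.06 N m, no clicks. Setting at the red mark: 0 the 7 mm wide slot (for 5 mm balls), 1.571 the 12.5 mm slot (for 10 mm balls), 3.142 the 19.5 mm slot (for 15 mm balls), 4.712 closed. The slots are curved, along the cap's rim, 78 degrees long.
- dial_wing (a point): grip point in the white wing on top of the selector cap. Wing 44 mm long, 14 mm thick, 30 mm high; the point is on the cap's axis, 17 mm above the cap's flat face and 13 mm below the wing's top (88 mm above the pivot when upright). x axis along the wing, y across it; turns with the cap.
- pan_handle (a point): centre of the black stub handle of the loose metal pan (0.2 kg): 16 mm thick (pan's x), 66 mm long (y), 20 mm high, 36 mm above the pan's underside, 113 mm from the pan's centre towards the pan's -y. Its axes are the pan's.
- pan_in (a point): centre of the pan's floor, 3 mm above its underside. Pan 100 mm (x) by 150 mm (y), 40 mm high, walls 3 mm, handle at its -y end. Its axes are the pan's.
- pan_place (a point): point on the bench under the pan's centre when the pan is home, on the stand's centre line 50 mm to the pouring side of the pivot; stand's axes. The stand's feet, 12 mm high, run along y from -110 to +170 mm of here, 128 mm apart inside; a cross-bar of that height has its face at y = +75 mm. Home: plain end up to the bar, handle out to -y, pan axes parallel to these.
- ball1_center (a point): centre of a loose steel mill ball, 15 mm across, 14 g; at the start inside the jar.
- ball2_center (a point): centre of a loose steel mill ball, 15 mm across, 14 g; at the start inside the jar.
- ball3_center (a point): centre of a loose steel mill ball, 15 mm across, 14 g; at the start inside the jar.
- ball4_center (a point): centre of a loose steel mill ball, 15 mm across, 14 g; at the start inside the jar.
- ball5_center (a point): centre of a loose steel mill ball, 15 mm across, 14 g; at the start inside the jar.
- amber: amber glass dropper bottle, 134 mm high, 52 mm across, white collar and black rubber bulb; origin at the centre of its underside. Bystander.
- media_bottle: clear glass bottle with a blue cap, 144 mm high, 74 mm across; origin at the centre of its underside. Bystander.
- reagent: white plastic bottle with a red cap, 174 mm high, 80 mm across; origin at the centre of its underside. Bystander.
- beaker: clear glass beaker, 85 mm high, 66 mm across; origin at the centre of its underside. Bystander.
- wash_bottle: clear plastic wash bottle with a red cap and spout, 175 mm high, 60 mm across; origin at the centre of its underside. Bystander.

How it is judged:
By the outcome, as a careful person would: the job done as asked, in the order asked, and still so for the second after the job is handed in, with the robot touching nothing.
It also fails if it takes over 72 s, if anything falls off the work surface, if the arm or the gripper's body presses on something with over 40 N, if the wrist force passes 120 N, or if a joint passes its speed limit or range.

### The arm

A 7-joint arm with a two-finger parallel gripper is mounted at the origin on the work surface. World frame = base frame: x ahead of the robot, y to its left, z up, the work surface at z = 0. Lengths are in mm, angles in rad, forces in N, time in s.
With the tool pointing down it reaches from about 425 to 875 mm from the base axis. Payload 9.9 kg.
Tool frame: the origin (TCP) lies at the centre of the arm's flange, where the gripper is bolted on; the fingertips stand 173 mm ahead of it and the grasp point (between the pads) lies 155 mm ahead of it (grasp_offset is the z of the grasp point in the tool frame, in mm); z points along the fingers, y is the direction in which the jaws open and shut (so a half turn about z gives the same grasp; the last joint's range is limited). The gripper opens to 85 mm and grips with 20 to 120 N. Pads are 22 mm wide; open, the fingers measure 114 mm over their backs; the gripper's body (76 mm by 85 mm) begins 54 mm behind the grasp point. The pads swing forward as they close: fully open they stand 13 mm farther back than shut.
Start: joints at [1.23, 0.576, 0.025, 1.437, -0.015, 1.129, -0.057], TCP at [171.446, -652.871, 404.689] pointing down, gripper open.
Joint ranges: [-2.76, 2.76], [-0.34, 2.15], [-1.52, 1.57], [0.19, 2.46], [-1.09, 4.23], [0.17, 1.99], [-2.82, 2.82]. Speed limits (rad/s): [2.22, 2.22, 3.01, 3.01, 3.14, 3.14, 3.14].

### API

Orientations are given as a 3x3 rotation matrix whose columns are the frame's x, y, z axes.
In Python, from cell import read_state, snapshot, camera_model, finish_job, grasp_offset gives the robot as it stands. The module is installed in compiled form; this text tells all that it offers.
- The arm moves only by the shell command python3 -m creep 'ROWS' [OPENING] [FORCE]. ROWS is JSON, a list of rows, each an object of numbers: "tx", "ty", "tz": the shift along the tool's x, y, z in mm; "twist": the turn about the tool's z in degrees. A call has 1 to 20 rows; each row is the pose to reach, as a shift and turn from the pose commanded when the call began, along the tool's axes at that moment; what a row does not reach only later rows make up. A row lasts 1/10 s, in which the tool goes at most 50 mm and 8.59 degrees, less where a joint would pass 70% of its speed; a pose out of reach is approached as far as the arm can. A call with a gripper value outside its range is refused whole. OPENING is the finger opening in mm, from 0 to 85.4, set as the call begins (- or left out, the last holds). The fingers move at their own pace and stop on an object; FORCE is the grip in N (left out, the last holds). Time passes only in rows, so rows that repeat a pose let the fingers close. It gives the time, the measured TCP pose, the force and the opening at its end, in the units of the state.
- read_state(): the state, without advancing time (a new reading comes with each control period).
- snapshot(name): name is "scene" or "top" or "wrist"; returns (picture, depth): 480x640x3 uint8, blue, green, red; 480x640 float32, mm along the optical axis (not along the pixel's ray), 0 where there is no reading.
- camera_model(name): a dict with "camera_matrix" (3x3 intrinsics, pixels), "k1" (the pictures are not rectified: a ray, as slopes to the right and down, at radius r is drawn at 1 + k1 r^2 times it, then the intrinsics apply), "R" (3x3) and "t" (3): a world point X has camera coordinates R X + t; the wrist camera has in their place "tool_from_camera" (4x4, takes a point from camera to tool coordinates, whose origin is the TCP and whose axes are the flange's). Camera axes: x right, y down, z forward; pixel columns grow to the right and rows downward; lengths in mm; the calibration is good to about 2 mm. A picture is of the moment at which its call begins: read the wrist's pose just before it. camera_model takes no time and is no camera call.
- finish_job(): hands the job in, once; it reports no verdict.
The state is a dict: "t": time; "joint_positions": joint angles; "qd": joint speeds; "joint_torque": joint torques, N m; "tool_pos": TCP position; "ee_rot": TCP orientation; "contact_force": force on the tool from outside, world axes, zero at the start; "ft_torque": the same for the moment, N m; "grip_width": finger opening in mm.
Only numpy, scipy, OpenCV 4.12 (cv2) and the standard library are available. Lean on these libraries where they do the work, as an engineer would, in place of code of your own. Each camera call takes 0.05 s, during which the arm holds its last target.

## Working session

There is one attempt and no reset: what is moved stays moved. The work goes in short steps, Python scripts to look and compute and a shell command to move; the robot and the scene stay as the last step left them, time stands still between calls to the robot, and variables do not carry over. Pictures are saved under pics/ and viewed, and the job is handed in when it is done.

```bash
mkdir -p pics; ls
python3 - <<'E'
from cell import *
import cv2,json
s=read_state();print(s)
print(grasp_offset)
for n in ["scene","top","wrist"]:
    print(n,camera_model(n))
    p,d=snapshot(n);cv2.imwrite(f"pics/{n}0.png",p)
    import numpy as np;np.save(f"pics/{n}0.npy",d)
E
```

```text
pics
{'t': 0.0, 'joint_positions': array([ 1.23020266,  0.57653399,  0.02481435,  1.43791954, -0.01503457,
        1.12898923, -0.0565043 ]), 'qd': array([-3.65583750e-05,  7.52828058e-04, -1.32665440e-03, -1.18897852e-03,
        1.47353699e-03, -9.03123774e-04,  1.01027853e-03]), 'joint_torque': array([-1.09292662e-05, -7.65779257e+01,  2.25049898e+00, -2.85969418e+01,
        1.53396337e-02,  1.26305711e-02,  3.72573413e-05]), 'tool_pos': array([ 171.43388511, -652.69329324,  403.83639507]), 'ee_rot': array([[ 9.67199181e-01,  2.54018761e-01, -4.61869041e-04],
       [ 2.54019178e-01, -9.67197856e-01,  1.60156117e-03],
       [-3.98921625e-05, -1.66635224e-03, -9.99998611e-01]]), 'contact_force': array([ 0.34957989, -0.77890895,  0.9295559 ]), 'ft_torque': array([-0.00255139, -0.00737719, -0.04394058]), 'grip_width': 85.62477204868333}
154.70000000000002
scene {'camera_matrix': array([[438.02575471,   0.        , 325.11053465],
       [  0.        , 438.02575471, 234.78327562],
       [  0.        ,   0.        ,   1.        ]]), 'k1': -0.06237782312979984, 'R': array([[-0.1555625
[... 505 characters left out ...]
0133e-02],
       [ 5.01076987e-02,  1.04105107e-03, -9.98743278e-01]]), 't': array([-107.78688489,  588.26318447, 1195.35828477])}
wrist {'camera_matrix': array([[362.86699661,   0.        , 324.31576464],
       [  0.        , 362.86699661, 243.76804839],
       [  0.        ,   0.        ,   1.        ]]), 'k1': -0.03515342907173726, 'tool_from_camera': array([[ 5.94906425e-04, -9.60177513e-01, -2.79390032e-01,
         7.12082854e+01],
       [ 9.99999731e-01,  6.90772164e-04, -2.44667399e-04,
         1.40487707e-01],
       [ 4.27918992e-04, -2.79389812e-01,  9.60177666e-01,
         3.17319948e+01],
       [ 0.00000000e+00,  0.00000000e+00,  0.00000000e+00,
         1.00000000e+00]])}
```

View pics/scene0.png

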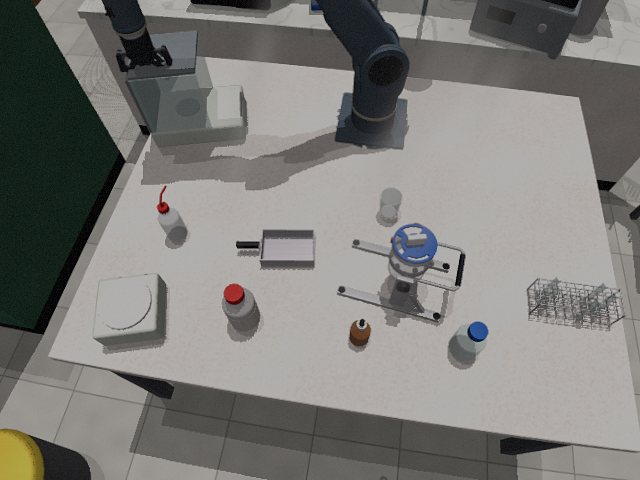

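View pics/top0.png

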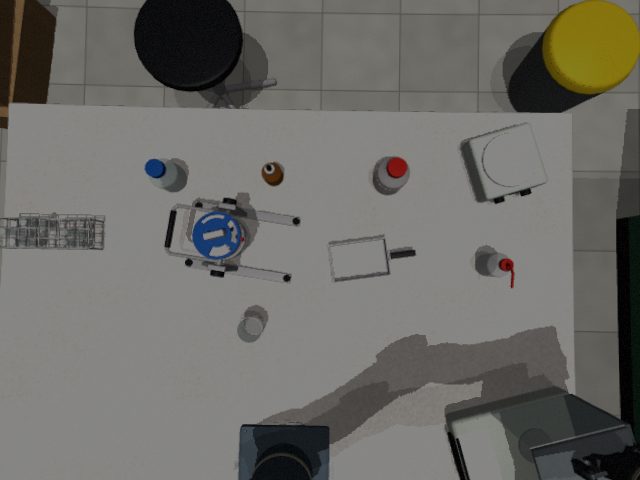

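View pics/wrist0.png

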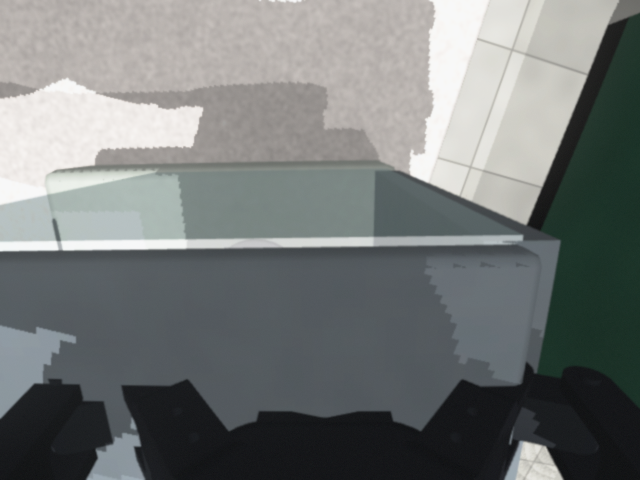

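```bash
cat > h.py <<'E'
import numpy as np,cv2
from cell import *
def ray(n,uv,st=None):
    m=camera_model(n);K=m["camera_matrix"]
    uv=np.atleast_2d(np.array(uv,float))
    d=np.c_[(uv[:,0]-K[0,2])/K[0,0],(uv[:,1]-K[1,2])/K[1,1]]
    x=d.copy()
    for _ in range(30): x=d/(1+m["k1"]*(x**2).sum(1,keepdims=True))
    v=np.c_[x,np.ones(len(x))]
    if n=="wrist":
        T=m["tool_from_camera"];R=st["ee_rot"]@T[:3,:3];o=st["ee_rot"]@T[:3,3]+st["tool_pos"]
        return o,v@R.T
    return -m["R"].T@m["t"],v@m["R"]
def onz(n,uv,z,st=None):
    o,v=ray(n,uv,st);s=(z-o[2])/v[:,2];return o+v*s[:,None]
def proj(n,X,st=None):
    m=camera_model(n);K=m["camera_matrix"];X=np.atleast_2d(np.array(X,float))
    if n=="wrist":
        T=m["tool_from_camera"];R=st["ee_rot"]@T[:3,:3];o=st["ee_rot"]@T[:3,3]+st["tool_pos"];c=(X-o)@R
    else: c=X@m["R"].T+m["t"]
    x=c[:,:2]/c[:,2:];x=x*(1+m["k1"]*(x**2).sum(1,keepdims=True))
    return np.c_[x[:,0]*K[0,0]+K[0,2],x[:,1]*K[1,1]+K[1,2]]
def tri(uv1,uv2,n1="top",n2="scene"):
    o,v=ray(n1,uv1);p,w=ray(n2,uv2);v=v[0];w=w[0]
    A=np.c_[v,-w];s=np.linalg.lstsq(A,p-o,rcond=None)[0]
    a=o+s[0]*v;b=p+s[1]*w;return (a+b)/2,np.linalg.norm(a-b)
E
python3 - <<'E'
import cv2
p=cv2.imread("pics/top0.png");q=cv2.imread("pics/scene0.png")
cv2.imwrite("pics/topstand.png",cv2.resize(p[185:295,155:310],None,fx=5,fy=5,interpolation=2))
cv2.imwrite("pics/toppan.png",cv2.resize(p[225:290,320:425],None,fx=7,fy=7,interpolation=2))
cv2.imwrite("pics/scstand.png",cv2.resize(q[215:330,330:475],None,fx=5,fy=5,interpolation=2))
E
```

```text
(no output)
```

View pics/topstand.png

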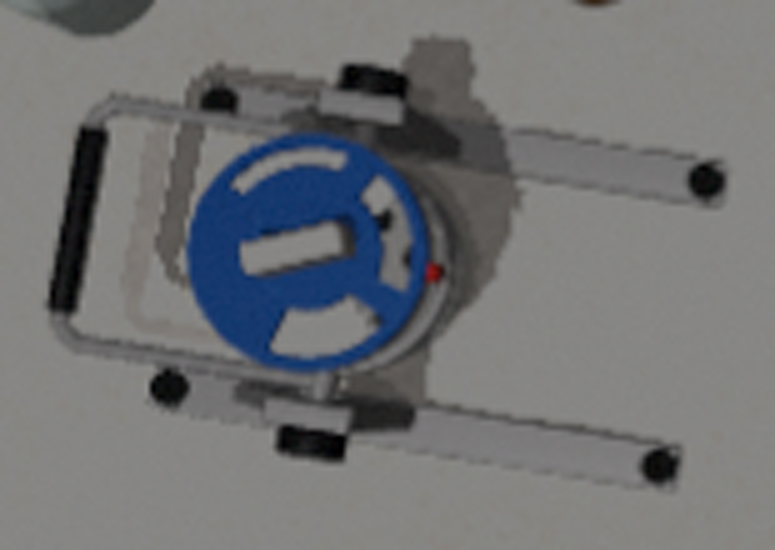

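View pics/toppan.png

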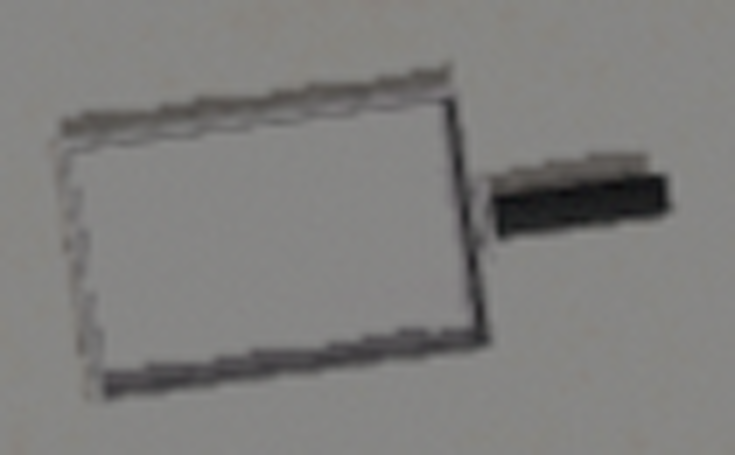

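View pics/scstand.png

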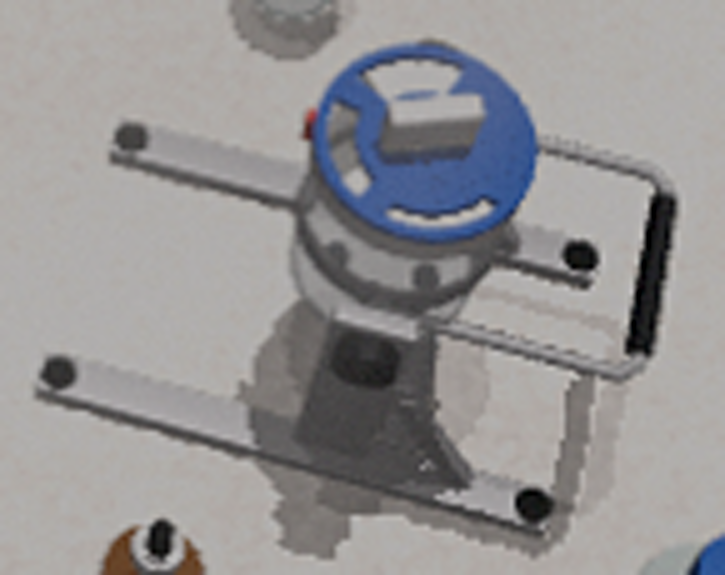

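Run:
```python
from h import *
T=np.array([(219,100),(707,180),(168,387),(660,466)])/5+[155,185]
S=np.array([(580,255),(131,137),(532,503),(58,372)])/5+[330,215]
# top: upper-left, upper-right(+x,-y)...
pt=onz("top",T,16);ps=onz("scene",S,16)
print(pt.round(1));print(ps.round(1))
# scene correspondences: pouring side is left in scene; far row = nearer robot (low x)
for i,j in [(0,2),(1,3),(2,0),(3,1)]:
    print(tri(T[i],S[j]))
# handle ends & wing etc.
H=np.array([(92,128),(62,310)])/5+[155,185]
hs=np.array([(663,195),(640,352)])/5+[330,215]
print("handle",onz("top",H,157).round(1),onz("scene",hs,157).round(1)); print(tri(H[0],hs[1]),tri(H[1],hs[0]))
p=cv2.imread("pics/top0.png");q=cv2.imread("pics/scene0.png")
def blue(im,r):
    h=cv2.cvtColor(im,cv2.COLOR_BGR2HSV);m=cv2.inRange(h,(105,120,50),(125,255,255));k=np.zeros_like(m);x0,y0,x1,y1=r;k[y0:y1,x0:x1]=m[y0:y1,x0:x1]
    c=cv2.findContours(k,cv2.RETR_EXTERNAL,cv2.CHAIN_APPROX_NONE)[0];c=max(c,key=cv2.contourArea);return cv2.fitEllipse(cv2.convexHull(c))
et=blue(p,(185,200,260,275));es=blue(q,(380,215,445,275));print(et,es)
print("cap",onz("top",[et[0]],221),onz("scene",[es[0]],221),tri(et[0],es[0]))
# pan: rim corners z=40
C=np.array([(58,140),(452,92),(488,342),(98,398)])/7+[320,225]
print("pan rim",onz("top",C,40).round(1))
g=np.array([(497,219),(667,192)])/7+[320,225]
print("panhandle",onz("top",g,46).round(1))
```

```text
[[ 6.823e+02  2.355e+02  1.600e+01]
 [ 6.444e+02 -2.190e+01  1.600e+01]
 [ 5.310e+02  2.575e+02  1.600e+01]
 [ 4.938e+02 -2.000e-01  1.600e+01]]
[[534.  259.6  16. ]
 [497.6   3.   16. ]
 [683.5 237.7  16. ]
 [647.6 -18.4  16. ]]
(array([682.58227871, 237.325402  ,  13.10000942]), np.float64(2.00895384195247))
(array([644.86460371, -20.0021739 ,   8.73265927]), np.float64(2.9272895634273253))
(array([530.95338689, 260.15273212,   9.80900498]), np.float64(1.563296674297556))
(array([493.29070307,   1.69149689,   7.71974194]), np.float64(2.5484775987546238))
handle [[650.3 254.5 157. ]
 [565.6 265.6 157. ]] [[568.9 268.1 157. ]
 [655.4 257.4 157. ]]
(array([651.28379339, 258.70993651, 147.7539788 ]), np.float64(2.131624775230719)) (array([565.73060648, 268.70747479, 150.92123973]), np.float64(2.033163462413568))
((216.15316772460938, 235.02987670898438), (46.92070388793945, 48.080204010009766), 73.75342559814453) ((414.69793701171875, 243.46543884277344), (37.242401123046875, 44.56414794921875), 108.88256072998047)
cap [[591.24813887 139.10515651 221.        ]] [[594.35948563 140.00111158 221.        ]] (array([591.52866536, 140.49972296, 216.02153785]), np.float64(0.4124587164286691))
pan rim [[ 581.4 -106.8   40. ]
 [ 601.5 -251.5   40. ]
 [ 509.9 -265.5   40. ]
 [ 487.1 -122.9   40. ]]
panhandle [[ 554.9 -267.6   46. ]
 [ 565.8 -329.5   46. ]]
```

```bash
python3 -m creep '[{"tz":-25},{"tx":30,"ty":-16,"tz":-50,"twist":-5},{"tx":75,"ty":-40,"tz":-50,"twist":-13},{"tx":120,"ty":-63,"tz":-50,"twist":-21},{"tx":165,"ty":-86,"tz":-50,"twist":-29},{"tx":210,"ty":-110,"tz":-50,"twist":-37},{"tx":253,"ty":-132,"tz":-50,"twist":-45},{"tx":296,"ty":-155,"tz":-50,"twist":-53},{"tx":339,"ty":-177,"tz":-45,"twist":-61},{"tx":382,"ty":-200,"tz":-30,"twist":-69},{"tx":425,"ty":-222,"tz":0,"twist":-77},{"tx":466,"ty":-244,"tz":30,"twist":-83.3},{"tx":466,"ty":-244,"tz":60,"twist":-83.3},{"tx":466,"ty":-244,"tz":70,"twist":-83.3},{"tx":466,"ty":-244,"tz":70,"twist":-83.3},{"tx":466,"ty":-244,"tz":70,"twist":-83.3}]' 60
python3 - <<'E'
from h import *
s=read_state();np.save("pics/s1.npy",s,allow_pickle=True)
p,d=snapshot("wrist");cv2.imwrite("pics/w1.png",p)
print(s["joint_positions"],np.degrees(np.arctan2(s["ee_rot"][1,1],s["ee_rot"][0,1])))
E
```

```text
[ 1.23015314  0.57637899  0.0248362   1.43769752 -0.01498721  1.1290033
 -0.05649891] -75.28109928826409invalid input
```

View pics/w1.png

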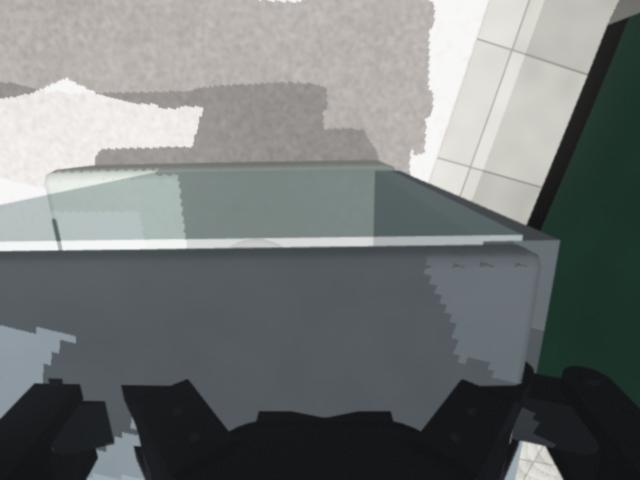

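The move was refused ("invalid input") and the arm hasn't moved; the picture shows only the shield beneath it. I'll try again with all four keys in every row.

```bash
python3 -m creep '[{"tx":0,"ty":0,"tz":-25,"twist":0},{"tx":0,"ty":0,"tz":-50,"twist":0}]' 60 30
```

```text
t: 0.4
tool_pos: [171.4, -652.7, 454.3]
ee_rot: [[0.967, 0.254, -0.001], [0.254, -0.967, 0.002], [-0.0, -0.002, -1.0]]
contact_force: [-0.1, -0.9, -0.2]
grip_width: 60.5
```

```bash
python3 -m creep '[{"tx":30,"ty":-16,"tz":0,"twist":-5},{"tx":75,"ty":-40,"tz":0,"twist":-13},{"tx":120,"ty":-63,"tz":0,"twist":-21},{"tx":165,"ty":-86,"tz":0,"twist":-29},{"tx":210,"ty":-110,"tz":0,"twist":-37},{"tx":253,"ty":-132,"tz":0,"twist":-45},{"tx":296,"ty":-155,"tz":0,"twist":-53},{"tx":339,"ty":-177,"tz":5,"twist":-61},{"tx":382,"ty":-200,"tz":20,"twist":-69},{"tx":425,"ty":-222,"tz":50,"twist":-77},{"tx":466,"ty":-244,"tz":80,"twist":-83.3},{"tx":466,"ty":-244,"tz":110,"twist":-83.3},{"tx":466,"ty":-244,"tz":120,"twist":-83.3},{"tx":466,"ty":-244,"tz":120,"twist":-83.3},{"tx":466,"ty":-244,"tz":120,"twist":-83.3}]' 60 30
python3 - <<'E'
from h import *
s=read_state()
p,d=snapshot("wrist");cv2.imwrite("pics/w1.png",p)
print(s["joint_positions"],np.degrees(np.arctan2(s["ee_rot"][1,1],s["ee_rot"][0,1])))
np.savez("pics/w1.npz",R=s["ee_rot"],p=s["tool_pos"])
E
```

```text
t: 1.9
tool_pos: [559.7, -300.0, 335.9]
ee_rot: [[-0.137, 0.991, 0.001], [0.991, 0.137, -0.001], [-0.001, 0.0, -1.0]]
contact_force: [0.3, -1.1, 1.7]
grip_width: 60.3
[ 0.65058118  0.59603667 -0.38028853  1.62927554  0.25752966  0.96504546
  0.31997694] 7.880033632016891
```

View pics/w1.png

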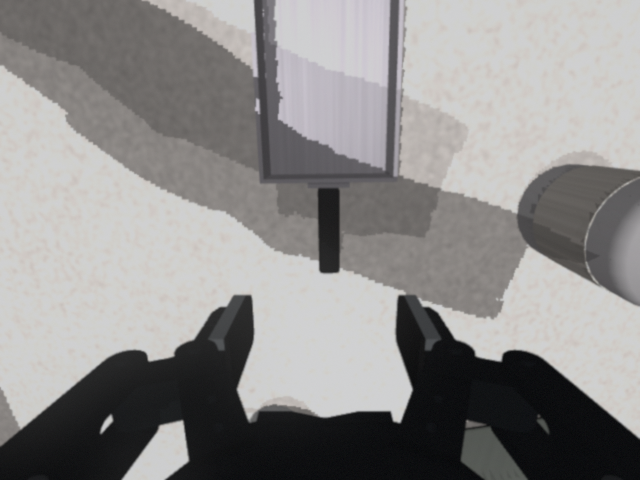

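Run:
```python
from h import *
f=np.load("pics/w1.npz");s=dict(ee_rot=f["R"],tool_pos=f["p"])
a=onz("wrist",[(319,188),(340,188),(319,271),(340,271)],46,s);print(a,a.mean(0))
b=onz("wrist",[(263,180),(399,178),(257,0),(403,0)],40,s);print(b)
```

```text
[[ 551.32231738 -264.09301694   46.        ]
 [ 566.08299828 -262.04058063   46.        ]
 [ 559.70602037 -326.25961389   46.        ]
 [ 575.46817844 -324.07518024   46.        ]] [ 563.14487862 -294.11709793   46.        ]
[[ 510.49944285 -264.69834226   40.        ]
 [ 607.57576429 -249.74325274   40.        ]
 [ 495.61897384 -150.33290403   40.        ]
 [ 588.63246989 -137.3087387    40.        ]]
```

```bash
python3 -m creep '[{"tx":3,"ty":3,"tz":30,"twist":0},{"tx":3,"ty":3,"tz":70,"twist":0},{"tx":3,"ty":3,"tz":110,"twist":0},{"tx":3,"ty":3,"tz":135,"twist":0},{"tx":3,"ty":3,"tz":142,"twist":0},{"tx":3,"ty":3,"tz":142,"twist":0}]' 60 30
python3 -m creep '[{"tx":0,"ty":0,"tz":0,"twist":0},{"tx":0,"ty":0,"tz":0,"twist":0},{"tx":0,"ty":0,"tz":0,"twist":0},{"tx":0,"ty":0,"tz":0,"twist":0},{"tx":0,"ty":0,"tz":0,"twist":0},{"tx":0,"ty":0,"tz":0,"twist":0}]' 5 40
python3 - <<'E'
from h import *
s=read_state()
p,d=snapshot("top");cv2.imwrite("pics/t2.png",p);cv2.imwrite("pics/t2c.png",cv2.resize(p[185:295,155:425],None,fx=2.9,fy=2.9,interpolation=2))
print(s["tool_pos"],s["contact_force"],np.degrees(np.arctan2(s["ee_rot"][1,1],s["ee_rot"][0,1])))
E
```

```text
t: 2.55
tool_pos: [562.7, -295.9, 193.3]
ee_rot: [[-0.138, 0.99, 0.0], [0.99, 0.138, -0.0], [-0.001, 0.0, -1.0]]
contact_force: [-0.6, -0.3, 0.6]
grip_width: 60.0
t: 3.15
tool_pos: [563.1, -295.4, 194.1]
ee_rot: [[-0.139, 0.99, 0.002], [0.99, 0.139, -0.001], [-0.001, 0.002, -1.0]]
contact_force: [-2.0, 0.4, 7.7]
grip_width: 15.4
[ 563.11418542 -295.42193484  194.13456777] [-2.02046718  0.36179503  7.72586352] 7.991085158186271
```

View pics/t2c.png

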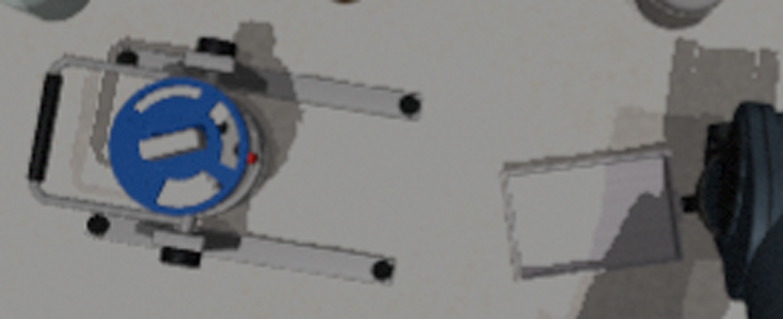

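```bash
python3 -m creep '[{"tx":5,"ty":0,"tz":-1,"twist":2},{"tx":17,"ty":-1,"tz":-1,"twist":6},{"tx":32,"ty":-1,"tz":-1,"twist":10},{"tx":48,"ty":-2,"tz":-1,"twist":14},{"tx":64,"ty":-3,"tz":-1,"twist":16.3},{"tx":80,"ty":-3,"tz":-1,"twist":16.3},{"tx":95,"ty":-4,"tz":-1,"twist":16.3},{"tx":104,"ty":-4,"tz":-1,"twist":16.3},{"tx":107,"ty":-4,"tz":-1,"twist":16.3},{"tx":107,"ty":-4,"tz":-1,"twist":16.3},{"tx":107,"ty":-4,"tz":-1,"twist":16.3}]' 5 40
python3 - <<'E'
from h import *
s=read_state()
p,d=snapshot("top");cv2.imwrite("pics/t3.png",p);cv2.imwrite("pics/t3c.png",cv2.resize(p[185:295,235:395],None,fx=5,fy=5,interpolation=2))
print(s["tool_pos"],s["contact_force"],np.degrees(np.arctan2(s["ee_rot"][1,1],s["ee_rot"][0,1])))
E
```

```text
t: 4.3
tool_pos: [544.2, -189.3, 194.0]
ee_rot: [[0.143, 0.99, 0.001], [0.99, -0.143, 0.001], [0.001, 0.0, -1.0]]
contact_force: [-0.6, 1.9, 6.9]
grip_width: 15.3
[ 544.17063403 -189.30293696  193.95415883] [-0.59233449  1.93203088  6.91866397] -8.244886029826437
```

View pics/t3c.png

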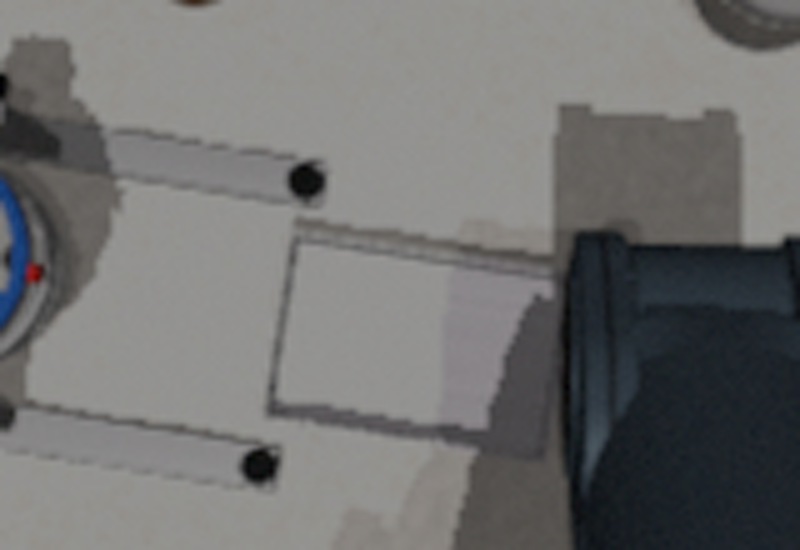

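Run:
```python
from h import *
a=np.radians(-8.3);X=np.array([np.cos(a),np.sin(a)]);Y=np.array([-np.sin(a),np.cos(a)]);pp=np.array([584.8,90])
f=lambda L,z:[( (p[:2]-pp)@X).round(1).item() if 0 else (((p[:2]-pp)@X).round(1),((p[:2]-pp)@Y).round(1)) for p in onz("top",np.array(L)/5+[235,185],z)]
print("pan",f([(298,235),(270,410),(553,268)],40))
print("feet inner",f([(200,190),(295,205),(60,407),(245,437)],12), "bolts",f([(306,180),(259,466)],16))
```

```text
pan [(np.float64(44.3), np.float64(-104.1)), (np.float64(-47.0), np.float64(-104.6)), (np.float64(48.6), np.float64(-236.6))]
feet inner [(np.float64(61.2), np.float64(-46.9)), (np.float64(61.4), np.float64(-97.7)), (np.float64(-63.5), np.float64(6.6)), (np.float64(-63.5), np.float64(-91.9))] bolts [(np.float64(75.1), np.float64(-101.6)), (np.float64(-77.1), np.float64(-101.9))]
```

```bash
python3 -m creep '[{"tx":8,"ty":0,"tz":0,"twist":0},{"tx":25,"ty":0,"tz":0,"twist":0},{"tx":45,"ty":0,"tz":0,"twist":0},{"tx":65,"ty":0,"tz":0,"twist":0},{"tx":85,"ty":0,"tz":0,"twist":0},{"tx":105,"ty":0,"tz":0,"twist":0},{"tx":125,"ty":0,"tz":0,"twist":0},{"tx":142,"ty":0,"tz":0,"twist":0},{"tx":155,"ty":0,"tz":0,"twist":0},{"tx":162,"ty":0,"tz":0,"twist":0},{"tx":165,"ty":0,"tz":0,"twist":0},{"tx":165,"ty":0,"tz":0,"twist":0}]' 5 40
python3 - <<'E'
from h import *
s=read_state()
p,d=snapshot("top");cv2.imwrite("pics/t4.png",p);cv2.imwrite("pics/t4c.png",cv2.resize(p[185:295,155:315],None,fx=5,fy=5,interpolation=2))
p,d=snapshot("scene");cv2.imwrite("pics/s4.png",p);cv2.imwrite("pics/s4c.png",cv2.resize(p[200:320,325:475],None,fx=5,fy=5,interpolation=2))
print(s["tool_pos"],s["contact_force"])
E
```

```text
t: 5.55
tool_pos: [568.0, -26.9, 194.1]
ee_rot: [[0.144, 0.99, 0.001], [0.99, -0.144, -0.001], [-0.001, 0.001, -1.0]]
contact_force: [-0.0, -2.4, 7.2]
grip_width: 15.8
[568.00320719 -26.89866349 194.09917794] [-0.02244775 -2.36639464  7.16953489]
```

View pics/t4c.png

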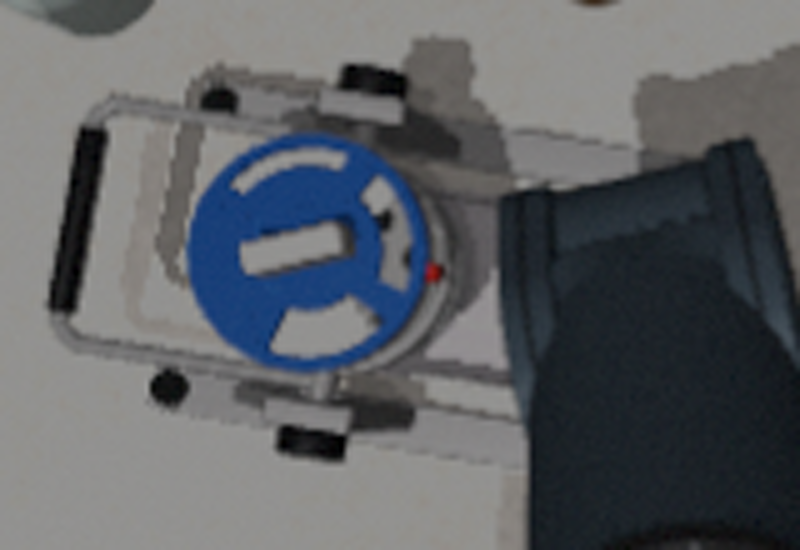

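View pics/s4c.png

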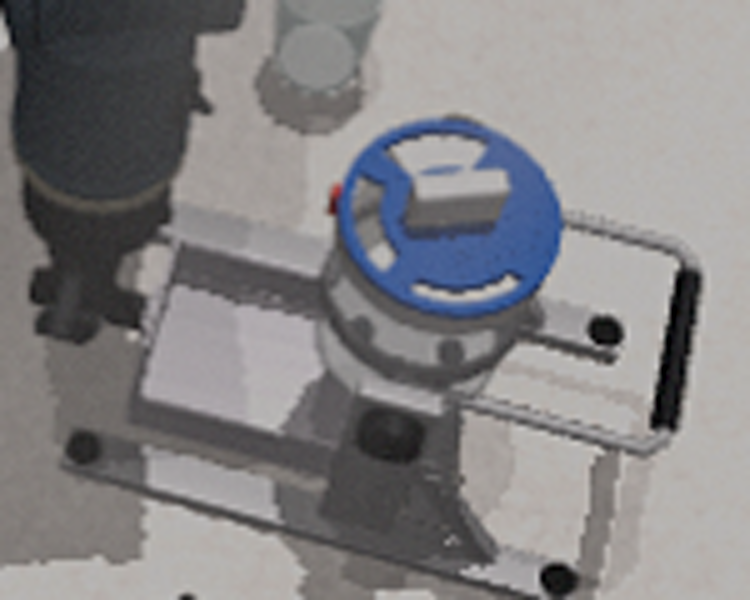

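```bash
python3 -m creep '[{"tx":2,"ty":0,"tz":0,"twist":0},{"tx":4,"ty":0,"tz":0,"twist":0},{"tx":4,"ty":0,"tz":0,"twist":0}]' 5 40
python3 -m creep '[{"tx":1,"ty":0,"tz":0,"twist":0},{"tx":2,"ty":0,"tz":0,"twist":0},{"tx":2,"ty":0,"tz":0,"twist":0}]' 5 40
```

```text
t: 5.95
tool_pos: [568.5, -23.9, 194.2]
ee_rot: [[0.145, 0.989, 0.001], [0.989, -0.145, -0.001], [-0.001, 0.001, -1.0]]
contact_force: [-0.3, -4.0, 9.5]
grip_width: 15.7
t: 6.25
tool_pos: [568.8, -22.2, 194.2]
ee_rot: [[0.146, 0.989, 0.001], [0.989, -0.146, -0.002], [-0.002, 0.001, -1.0]]
contact_force: [-0.8, -4.9, 9.7]
grip_width: 15.2
```

```bash
python3 -m creep '[{"tx":1,"ty":0,"tz":0,"twist":0},{"tx":2,"ty":0,"tz":0,"twist":0},{"tx":2,"ty":0,"tz":0,"twist":0}]' 5 40
python3 -m creep '[{"tx":1,"ty":0,"tz":0,"twist":0},{"tx":2,"ty":0,"tz":0,"twist":0},{"tx":2,"ty":0,"tz":0,"twist":0}]' 5 40
```

```text
t: 6.55
tool_pos: [569.1, -20.2, 194.2]
ee_rot: [[0.146, 0.989, 0.001], [0.989, -0.146, -0.002], [-0.002, 0.001, -1.0]]
contact_force: [-1.2, -5.1, 9.7]
grip_width: 15.1
t: 6.85
tool_pos: [569.4, -18.2, 194.2]
ee_rot: [[0.146, 0.989, 0.001], [0.989, -0.146, -0.002], [-0.002, 0.001, -1.0]]
contact_force: [-0.6, -5.0, 10.3]
grip_width: 15.4
```

```bash
for i in 1 ; do python3 -m creep '[{"tx":1,"ty":0,"tz":0,"twist":0},{"tx":2,"ty":0,"tz":0,"twist":0},{"tx":2,"ty":0,"tz":0,"twist":0}]' 5 40;python3 -m creep '[{"tx":1,"ty":0,"tz":0,"twist":0},{"tx":2,"ty":0,"tz":0,"twist":0},{"tx":2,"ty":0,"tz":0,"twist":0}]' 5 40; done
python3 - <<'E'
from h import *
p,d=snapshot("scene");cv2.imwrite("pics/s5c.png",cv2.resize(p[200:320,325:475],None,fx=5,fy=5,interpolation=2));cv2.imwrite("pics/s5.png",p)
E
```

```text
t: 7.15
tool_pos: [569.5, -17.8, 194.2]
ee_rot: [[0.147, 0.989, -0.0], [0.989, -0.147, -0.004], [-0.004, 0.0, -1.0]]
contact_force: [-2.5, -11.8, 11.0]
grip_width: 15.3
t: 7.45
tool_pos: [569.5, -17.4, 194.2]
ee_rot: [[0.148, 0.989, -0.001], [0.989, -0.148, -0.006], [-0.006, -0.0, -1.0]]
contact_force: [-2.2, -16.4, 12.7]
grip_width: 15.2
```

View pics/s5c.png

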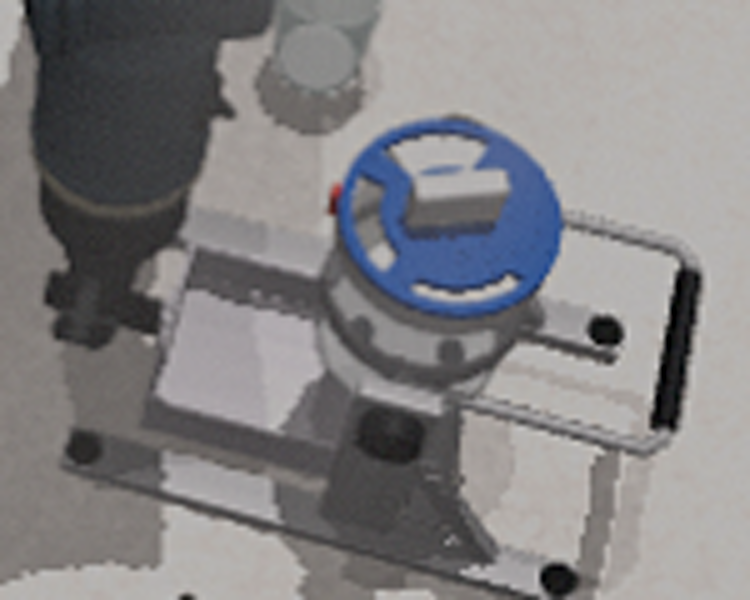

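```bash
python3 -m creep '[{"tx":-2,"ty":0,"tz":0,"twist":0},{"tx":-3.5,"ty":0,"tz":-1,"twist":0},{"tx":-3.5,"ty":0,"tz":-1,"twist":0}]' 5 40
python3 -m creep '[{"tx":0,"ty":0,"tz":0,"twist":0},{"tx":0,"ty":0,"tz":0,"twist":0},{"tx":0,"ty":0,"tz":0,"twist":0},{"tx":0,"ty":0,"tz":0,"twist":0}]' 50 40
python3 -m creep '[{"tx":0,"ty":0,"tz":-15,"twist":0},{"tx":0,"ty":0,"tz":-50,"twist":0},{"tx":0,"ty":0,"tz":-95,"twist":0},{"tx":0,"ty":0,"tz":-140,"twist":0},{"tx":0,"ty":0,"tz":-185,"twist":0},{"tx":0,"ty":0,"tz":-230,"twist":0},{"tx":0,"ty":0,"tz":-262,"twist":0},{"tx":0,"ty":0,"tz":-262,"twist":0},{"tx":0,"ty":0,"tz":-262,"twist":0}]' 50 40
python3 - <<'E'
from h import *
s=read_state()
np.savez("pics/w6.npz",R=s["ee_rot"],p=s["tool_pos"])
for n in ("top","scene","wrist"):
  p,d=snapshot(n);cv2.imwrite(f"pics/{n}6.png",p)
  if n=="top":cv2.imwrite("pics/t6c.png",cv2.resize(p[185:295,155:315],None,fx=5,fy=5,interpolation=2))
  if n=="scene":cv2.imwrite("pics/s6c.png",cv2.resize(p[200:320,325:475],None,fx=5,fy=5,interpolation=2))
E
```

```text
t: 7.8
tool_pos: [569.0, -17.9, 194.5]
ee_rot: [[0.146, 0.989, -0.001], [0.989, -0.146, -0.002], [-0.002, -0.001, -1.0]]
contact_force: [1.4, -7.6, 0.6]
grip_width: 15.0
t: 8.2
tool_pos: [569.2, -15.6, 194.6]
ee_rot: [[0.144, 0.99, -0.0], [0.99, -0.144, 0.0], [0.0, -0.0, -1.0]]
contact_force: [-0.1, -0.7, 0.2]
grip_width: 49.9
t: 9.1
tool_pos: [569.0, -15.9, 457.0]
ee_rot: [[0.144, 0.99, 0.001], [0.99, -0.144, 0.0], [0.0, 0.001, -1.0]]
contact_force: [0.1, -0.2, -0.4]
grip_width: 50.1
```

View pics/t6c.png

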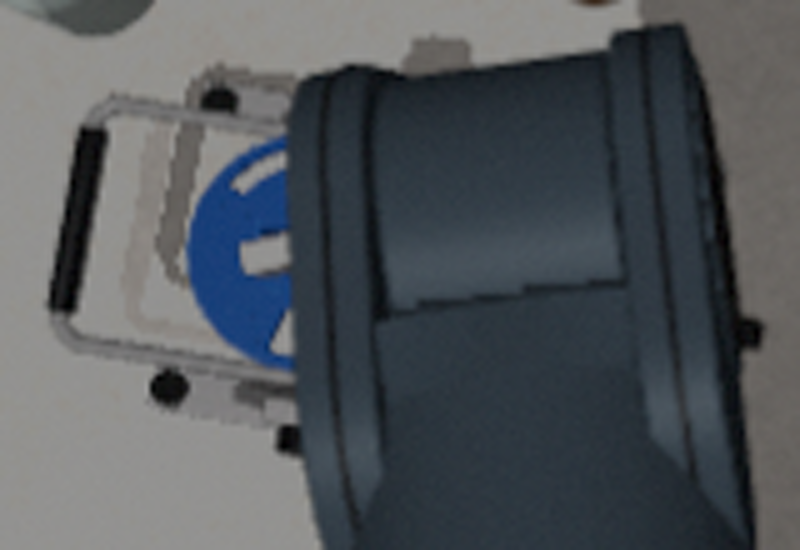

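View pics/s6c.png

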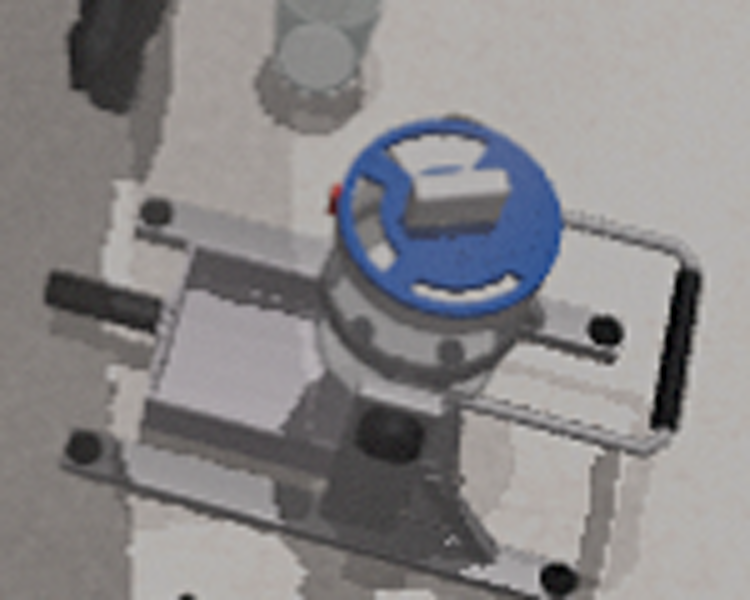

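View pics/wrist6.png

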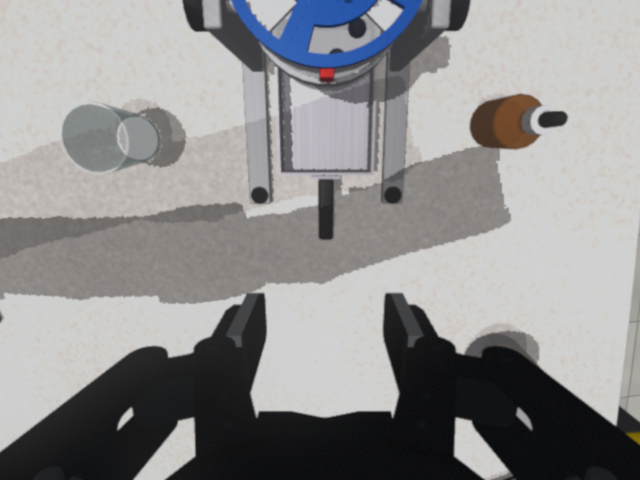

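Run:
```python
from h import *
f=np.load("pics/w6.npz");s=dict(ee_rot=f["R"],tool_pos=f["p"])
a=np.radians(-8.3);X=np.array([np.cos(a),np.sin(a)]);Y=np.array([-np.sin(a),np.cos(a)]);pp=np.array([584.8,90])
def st(P): return np.c_[(P[:,:2]-pp)@X,(P[:,:2]-pp)@Y].round(1)
print("rear rim",st(onz("wrist",[(282,172),(373,171)],40,s)))
print("feet",st(onz("wrist",[(243,203),(272,202),(382,203),(409,202)],12,s)),"bolts",st(onz("wrist",[(259,195),(393,195)],16,s)))
print("handle",st(onz("wrist",[(319,181),(333,181),(319,239),(333,239)],46,s)))
print("cap")
p=cv2.imread("pics/wrist6.png");q=p[120:260,220:440];cv2.imwrite("pics/w6c.png",cv2.resize(q,None,fx=3.6,fy=3.6,interpolation=2))
q=p[0:120,180:470];cv2.imwrite("pics/w6d.png",cv2.resize(q,None,fx=2.7,fy=2.7,interpolation=2))
```

```text
rear rim [[-44.  -69.8]
 [ 51.3 -68.7]]
feet [[ -93.1 -107.4]
 [ -59.7 -106.3]
 [  66.8 -107.3]
 [  97.9 -106.1]] bolts [[-73.5 -97.6]
 [ 78.2 -97.4]]
handle [[  -5.2  -78.5]
 [   9.4  -78.5]
 [  -5.3 -140.9]
 [   9.8 -140.9]]
cap
```

View pics/w6c.png

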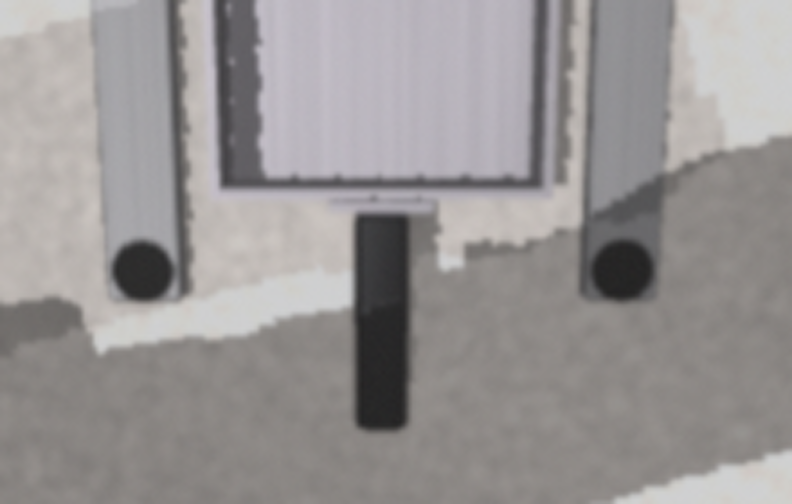

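View pics/w6d.png

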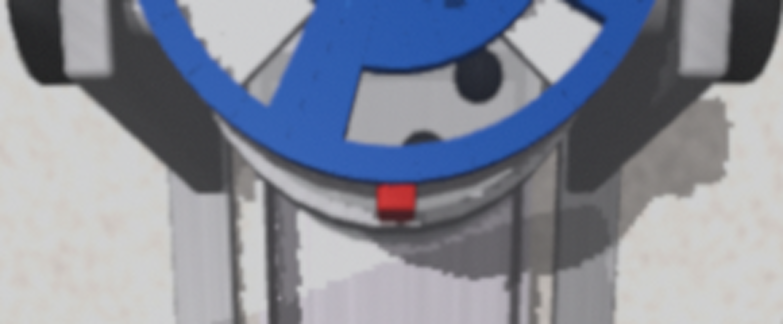

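Run:
```python
from h import *
a0=np.radians(-8.3)
for n,c,im in (("top",(591.2,139.1),"top0"),("scene",(594.4,140.0),"scene6")):
  p=cv2.imread(f"pics/{im}.png");h=cv2.cvtColor(p,cv2.COLOR_BGR2HSV)
  for r in (30,34,36,38,40,44):
    al=np.arange(0,360,1.)   # angle rel to stand -y, ccw
    w=np.radians(al)+a0-np.pi/2
    P=np.c_[c[0]+r*np.cos(w),c[1]+r*np.sin(w),np.full(360,221.)]
    uv=proj(n,P).astype(np.float32)
    b=cv2.remap(p,uv[None,:,0],uv[None,:,1],cv2.INTER_LINEAR)[0].astype(int)
    m=(b[:,0]-b[:,2])<45
    e=np.flatnonzero(np.diff(m.astype(int)))
    print(n,r,[(int(al[i]),'on' if m[i+1] else 'off') for i in e])
  # wing
  w=((p.astype(int)[:,:,2]>130 if n=="top" else p.astype(int)[:,:,2]>180)&(abs(p.astype(int)[:,:,0]-p[:,:,2])<25)).astype(np.uint8)
  uvc=proj(n,[[c[0],c[1],245]])[0].astype(int)
  k=np.zeros_like(w);R=14;k[uvc[1]-R:uvc[1]+R,uvc[0]-R:uvc[0]+R]=w[uvc[1]-R:uvc[1]+R,uvc[0]-R:uvc[0]+R]
  cs=cv2.findContours(k,cv2.RETR_EXTERNAL,cv2.CHAIN_APPROX_NONE)[0];cc=max(cs,key=cv2.contourArea)
  rr=cv2.minAreaRect(cc);bx=cv2.boxPoints(rr);W=onz(n,bx,251);print(rr,W.round(1).tolist())
  print("center",W.mean(0)); 
  for i in range(2):
    d=W[i+1]-W[i];print(np.linalg.norm(d),np.degrees(np.arctan2(d[1],d[0]))%180, "rel stand -y", (np.degrees(np.arctan2(d[1],d[0]))+8.3+90)%180)
```

```text
top 30 [(184, 'on'), (185, 'off'), (257, 'on'), (326, 'off')]
top 34 [(57, 'off'), (257, 'on'), (327, 'off'), (348, 'on')]
top 36 [(58, 'off'), (257, 'on'), (327, 'off'), (347, 'on')]
top 38 [(58, 'off'), (80, 'on'), (101, 'off'), (107, 'on'), (145, 'off'), (257, 'on'), (327, 'off'), (347, 'on')]
top 40 [(58, 'off'), (78, 'on'), (148, 'off'), (256, 'on'), (327, 'off'), (346, 'on')]
top 44 [(58, 'off'), (77, 'on'), (149, 'off'), (257, 'on'), (326, 'off'), (347, 'on')]
((212.55897521972656, 234.25559997558594), (3.8975651264190674, 17.913808822631836), 77.00537872314453) [[590.3, 158.8, 251.0], [599.5, 122.4, 251.0], [591.5, 120.3, 251.0], [582.3, 156.8, 251.0]]
center [590.91176802 139.56077702 251.        ]
37.61966922279402 104.07694435107283 rel stand -y 22.376944351072822
8.28173586418563 14.4418033078816 rel stand -y 112.74180330788161
scene 30 [(218, 'on'), (323, 'off')]
scene 34 [(54, 'off'), (225, 'on'), (252, 'off'), (259, 'on'), (324, 'off'), (346, 'on')]
scene 36 [(55, 'off'), (79, 'on'), (136, 'off'), (230, 'on'), (248, 'off'), (258, 'on'), (324, 'off'), (344, 'on')]
scene 38 [(55, 'off'), (76, 'on'), (149, 'off'), (234, 'on'), (244, 'off'), (258, 'on'), (324, 'off'), (345, 'on')]
scene 40 [(56, 'off'), (75, 'on'), (150, 'off'), (257, 'on'), (324, 'off'), (345, 'on')]
scene 44 [(53, 'off'), (135, 'on'), (144, 'off'), (258, 'on'), (325, 'off'), (345, 'on')]
((424.75006103515625, 235.75003051757812), (0.7071067094802856, 1.4142134189605713), 45.0) [[589.1, 155.7, 251.0], [586.1, 157.8, 251.0], [587.3, 159.0, 251.0], [590.2, 156.9, 251.0]]
center [588.17240932 157.33689887 251.        ]
3.6756422356222744 144.31016699150518 rel stand -y 62.610166991505196
1.6467418340580098 46.01590662192307 rel stand -y 144.3159066219231
```

```bash
python3 -m creep '[{"tx":15,"ty":0,"tz":0,"twist":-3},{"tx":50,"ty":0,"tz":0,"twist":-8},{"tx":85,"ty":0,"tz":0,"twist":-14},{"tx":120,"ty":0,"tz":0,"twist":-19},{"tx":145,"ty":0.4,"tz":0,"twist":-22.3},{"tx":155,"ty":0.4,"tz":0,"twist":-22.3},{"tx":157.2,"ty":0.4,"tz":0,"twist":-22.3},{"tx":157.2,"ty":0.4,"tz":0,"twist":-22.3},{"tx":157.2,"ty":0.4,"tz":0,"twist":-22.3}]' 60 30
python3 - <<'E'
from h import *
s=read_state()
np.savez("pics/w7.npz",R=s["ee_rot"],p=s["tool_pos"])
p,d=snapshot("wrist");cv2.imwrite("pics/w7.png",p)
print(s["joint_positions"],np.degrees(np.arctan2(s["ee_rot"][1,1],s["ee_rot"][0,1])))
E
```

```text
t: 10.15
tool_pos: [592.3, 138.0, 456.5]
ee_rot: [[-0.24, 0.971, -0.0], [0.971, 0.24, -0.001], [-0.001, -0.0, -1.0]]
contact_force: [-0.7, -0.7, -1.0]
grip_width: 59.8
[-0.07188393  0.45033307 -0.36615465  1.53475449  0.1696618   1.18848562
 -0.22589673] 13.88381591315975
```

View pics/w7.png

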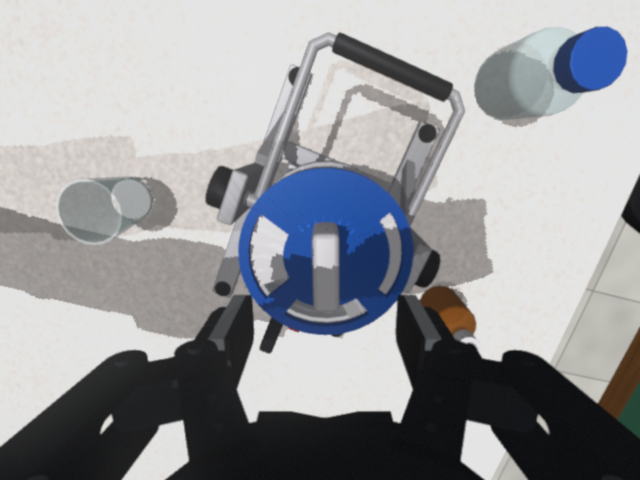

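Run:
```python
from h import *
f=np.load("pics/w7.npz");s=dict(ee_rot=f["R"],tool_pos=f["p"])
p=cv2.imread("pics/w7.png");cv2.imwrite("pics/w7c.png",cv2.resize(p[150:345,230:425],None,fx=3,fy=3,interpolation=2))
W=onz("wrist",[(313,255),(339,255),(313,309),(340,309),(326,309)],251,s);print(W, (W-s["tool_pos"])@s["ee_rot"])
```

```text
[[583.46842086 150.51460471 251.        ]
 [596.17348926 153.66255875 251.        ]
 [590.40767443 121.39614134 251.        ]
 [604.22328638 124.81801187 251.        ]
 [597.05901286 123.04545818 251.        ]] [[ 14.49279175  -5.47438257 205.53782739]
 [ 14.50014015   7.6148604  205.53131529]
 [-15.44004293  -5.72495119 205.56562254]
 [-15.43326041   8.50811719 205.55854248]
 [-15.43492938   1.12782279 205.56221201]]
```

View pics/w7c.png

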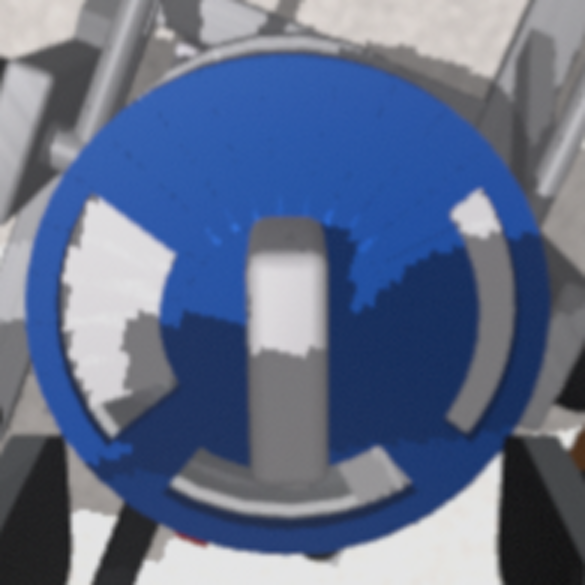

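```bash
python3 -m creep '[{"tx":2.5,"ty":1,"tz":15,"twist":0},{"tx":2.5,"ty":1,"tz":35,"twist":0},{"tx":2.5,"ty":1,"tz":50,"twist":0},{"tx":2.5,"ty":1,"tz":57,"twist":0},{"tx":2.5,"ty":1,"tz":57,"twist":0},{"tx":2.5,"ty":1,"tz":57,"twist":0}]' 40 20
python3 - <<'E'
from h import *
s=read_state()
p,d=snapshot("wrist");cv2.imwrite("pics/w8.png",p)
E
```

```text
t: 10.8
tool_pos: [592.8, 141.7, 400.4]
ee_rot: [[-0.241, 0.97, 0.001], [0.97, 0.241, 0.0], [-0.0, 0.001, -1.0]]
contact_force: [-0.3, -0.1, 0.7]
grip_width: 39.9
```

View pics/w8.png

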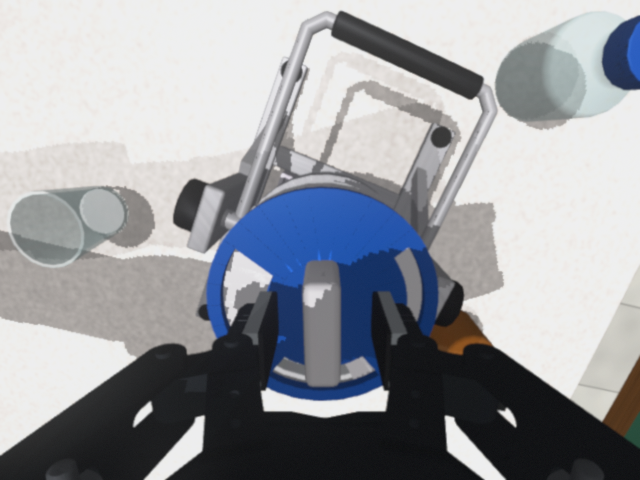

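```bash
python3 -m creep '[{"tx":0,"ty":-0.9,"tz":0,"twist":0},{"tx":0,"ty":-0.9,"tz":0,"twist":0}]' 20 20
python3 -m creep '[{"tx":0,"ty":0,"tz":0,"twist":0},{"tx":0,"ty":0,"tz":0,"twist":0},{"tx":0,"ty":0,"tz":0,"twist":0},{"tx":0,"ty":0,"tz":0,"twist":0}]' 8 30
python3 - <<'E'
from h import *
s=read_state()
print(s["ft_torque"],s["contact_force"])
for n in ("wrist","scene"):
  p,d=snapshot(n);cv2.imwrite(f"pics/{n}9.png",p)
  if n=="scene":cv2.imwrite("pics/s9c.png",cv2.resize(p[200:320,325:475],None,fx=5,fy=5,interpolation=2))
E
```

```text
t: 11.05
tool_pos: [591.7, 141.9, 400.3]
ee_rot: [[-0.242, 0.97, 0.001], [0.97, 0.242, 0.0], [0.0, 0.001, -1.0]]
contact_force: [0.4, -0.6, 0.1]
grip_width: 19.8
t: 11.45
tool_pos: [591.8, 141.9, 400.3]
ee_rot: [[-0.242, 0.97, 0.001], [0.97, 0.242, 0.0], [-0.0, 0.001, -1.0]]
contact_force: [-0.7, -0.1, 6.5]
grip_width: 13.3
[-0.15574483  0.20460318 -0.07763677] [-0.72391495 -0.12407197  6.46072024]
```

View pics/wrist9.png

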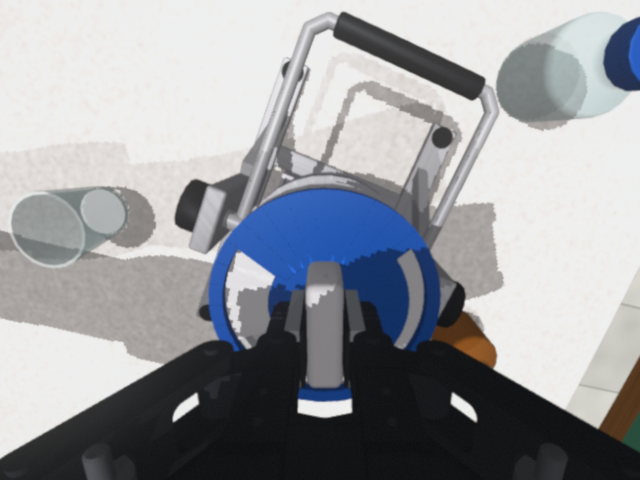

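View pics/s9c.png

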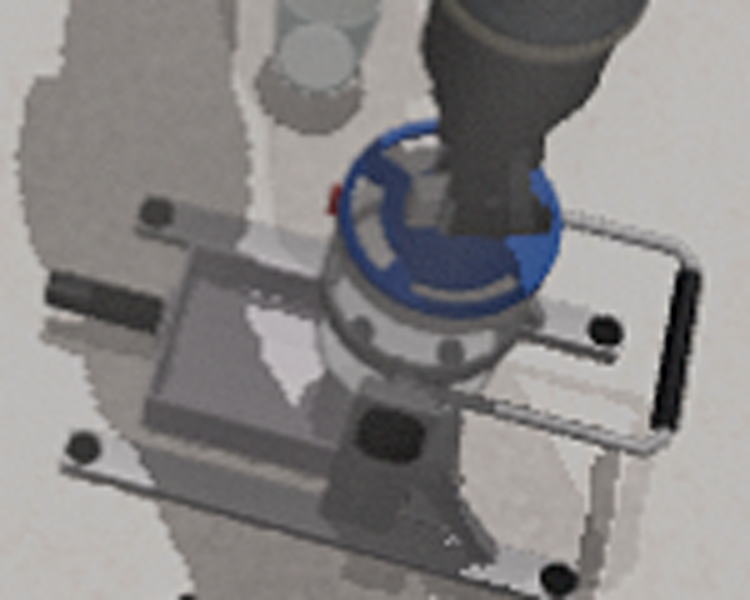

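```bash
python3 -m creep '[{"tx":0,"ty":0,"tz":0,"twist":-3},{"tx":0,"ty":0,"tz":0,"twist":-8},{"tx":0,"ty":0,"tz":0,"twist":-14},{"tx":0,"ty":0,"tz":0,"twist":-20},{"tx":0,"ty":0,"tz":0,"twist":-26},{"tx":0,"ty":0,"tz":0,"twist":-31},{"tx":0,"ty":0,"tz":0,"twist":-34},{"tx":0,"ty":0,"tz":0,"twist":-34}]' 8 30
```

```text
t: 12.35
tool_pos: [591.5, 141.8, 400.2]
ee_rot: [[-0.744, 0.668, -0.0], [0.668, 0.744, -0.0], [-0.0, -0.0, -1.0]]
contact_force: [-3.5, -0.9, 7.0]
grip_width: 13.3
```

```bash
python3 -m creep '[{"tx":0,"ty":0,"tz":0,"twist":-3},{"tx":0,"ty":0,"tz":0,"twist":-8},{"tx":0,"ty":0,"tz":0,"twist":-14},{"tx":0,"ty":0,"tz":0,"twist":-20},{"tx":0,"ty":0,"tz":0,"twist":-26},{"tx":0,"ty":0,"tz":0,"twist":-31},{"tx":0,"ty":0,"tz":0,"twist":-33.7},{"tx":0,"ty":0,"tz":0,"twist":-33.7}]' 8 30
python3 - <<'E'
from h import *
s=read_state()
print(s["ft_torque"],s["contact_force"],np.degrees(np.arctan2(s["ee_rot"][1,1],s["ee_rot"][0,1])))
for n in ("wrist","scene"):
  p,d=snapshot(n);cv2.imwrite(f"pics/{n}10.png",p)
  if n=="scene":cv2.imwrite("pics/s10c.png",cv2.resize(p[200:320,325:475],None,fx=5,fy=5,interpolation=2))
E
```

```text
t: 13.15
tool_pos: [591.4, 141.5, 400.2]
ee_rot: [[-0.99, 0.143, -0.0], [0.143, 0.99, -0.001], [0.0, -0.001, -1.0]]
contact_force: [-4.0, -2.0, 8.7]
grip_width: 13.4
[-0.58555939  0.82357903  0.09365078] [-4.02452861 -2.04698909  8.74574453] 81.79367875369319
```

View pics/wrist10.png

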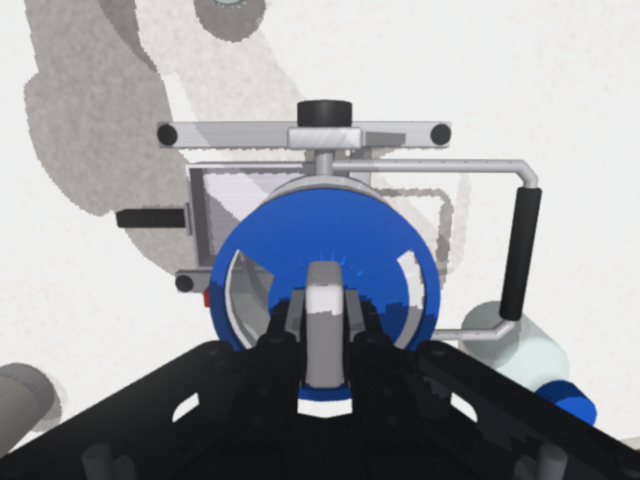

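View pics/s10c.png

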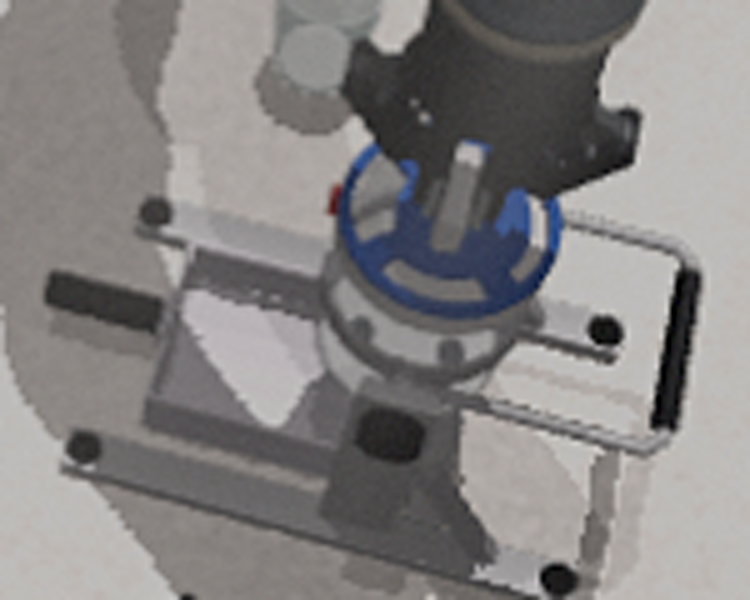

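```bash
python3 -m creep '[{"tx":0,"ty":0,"tz":0,"twist":0},{"tx":0,"ty":0,"tz":0,"twist":0},{"tx":0,"ty":0,"tz":0,"twist":0}]' 40 30
python3 -m creep '[{"tx":0,"ty":0,"tz":-15,"twist":0},{"tx":0,"ty":0,"tz":-50,"twist":0},{"tx":0,"ty":0,"tz":-65,"twist":0},{"tx":0,"ty":0,"tz":-65,"twist":0},{"tx":0,"ty":0,"tz":-65,"twist":0}]' 40 30
python3 - <<'E'
from h import *
s=read_state()
np.savez("pics/w11.npz",R=s["ee_rot"],p=s["tool_pos"])
for n in ("wrist","scene"):
  p,d=snapshot(n);cv2.imwrite(f"pics/{n}11.png",p)
  if n=="scene":cv2.imwrite("pics/s11c.png",cv2.resize(p[200:320,325:475],None,fx=5,fy=5,interpolation=2))
  else: cv2.imwrite("pics/w11c.png",cv2.resize(p[140:350,190:450],None,fx=2.8,fy=2.8,interpolation=2))
E
```

```text
t: 13.55
tool_pos: [591.7, 141.9, 399.4]
ee_rot: [[-0.99, 0.144, -0.0], [0.144, 0.99, 0.0], [0.0, 0.0, -1.0]]
contact_force: [-0.2, -0.7, 0.6]
grip_width: 39.8
t: 14.05
tool_pos: [591.6, 141.8, 464.3]
ee_rot: [[-0.99, 0.144, -0.0], [0.144, 0.99, -0.0], [0.0, -0.0, -1.0]]
contact_force: [0.5, -0.0, -0.2]
grip_width: 40.3
```

View pics/w11c.png

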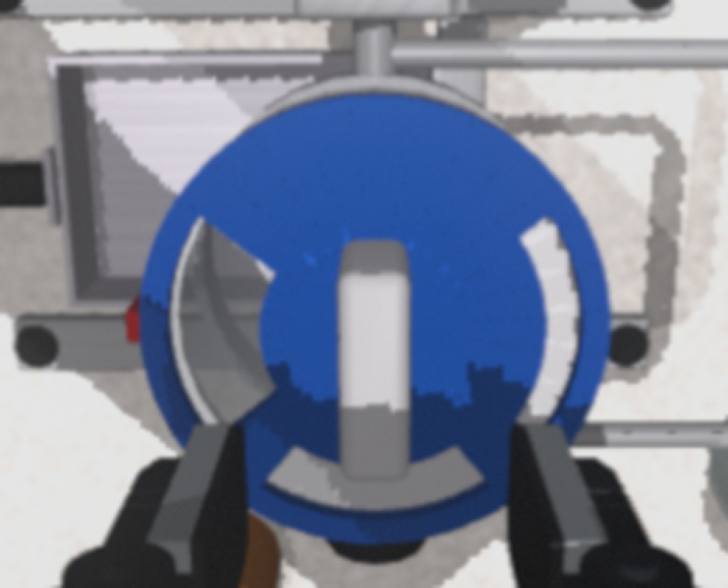

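View pics/s11c.png

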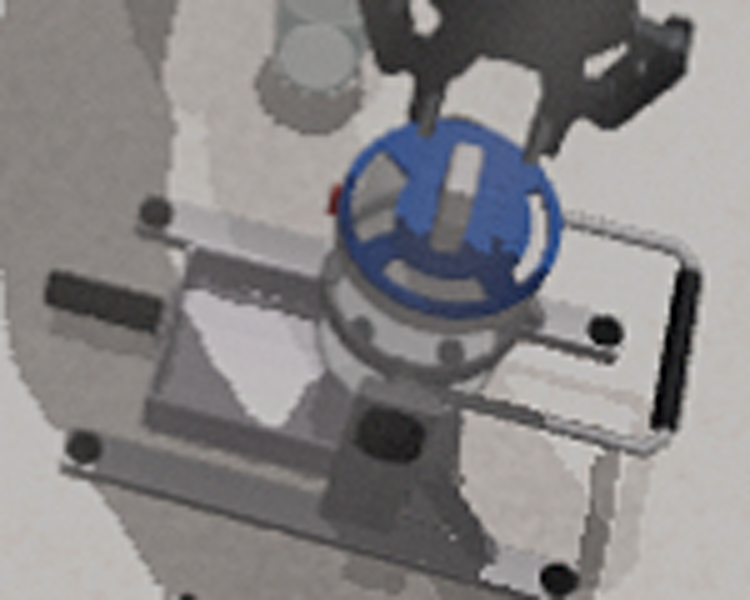

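Run:
```python
from h import *
a0=np.radians(-8.3);n="scene";c=(594.4,140.0)
p=cv2.imread("pics/scene11.png")
for r in (36,38,40,42):
    al=np.arange(-90,270,1.);w=np.radians(al)+a0-np.pi/2
    uv=proj(n,np.c_[c[0]+r*np.cos(w),c[1]+r*np.sin(w),np.full(360,221.)]).astype(np.float32)
    b=cv2.remap(p,uv[None,:,0],uv[None,:,1],cv2.INTER_LINEAR)[0].astype(int)
    m=(b[:,0]-b[:,2])<25
    e=np.flatnonzero(np.diff(m.astype(int)));print(r,[(int(al[i]),'on' if m[i+1] else 'off') for i in e])
f=np.load("pics/w11.npz");s=dict(ee_rot=f["R"],tool_pos=f["p"]);R=s["ee_rot"]
# handle ends from earlier wrist7
f=np.load("pics/w7.npz");s7=dict(ee_rot=f["R"],tool_pos=f["p"])
print(onz("wrist",[(338,42),(451,91)],157,s7))
a=np.radians(-8.3);H=np.array([592,139.6])+125*np.array([-np.sin(a),np.cos(a)]);print(H)
```

```text
36 [(-80, 'off'), (-36, 'on'), (31, 'off'), (52, 'on'), (126, 'off'), (256, 'on')]
38 [(-81, 'off'), (-36, 'on'), (31, 'off'), (52, 'on'), (126, 'off'), (147, 'on'), (197, 'off'), (257, 'on')]
40 [(-82, 'off'), (-36, 'on'), (32, 'off'), (53, 'on'), (125, 'off'), (146, 'on'), (214, 'off'), (258, 'on')]
42 [(-86, 'off'), (-36, 'on'), (32, 'off'), (53, 'on'), (125, 'off'), (145, 'on'), (216, 'off'), (261, 'on')]
[[569.18894948 269.12317026 157.        ]
 [652.60262572 258.52843368 157.        ]]
[610.04452513 263.29072363]
```

```bash
python3 -m creep '[{"tx":0,"ty":15,"tz":0,"twist":0},{"tx":0,"ty":50,"tz":0,"twist":0},{"tx":-1,"ty":90,"tz":0,"twist":0},{"tx":-1,"ty":115,"tz":0,"twist":0},{"tx":-1,"ty":123,"tz":20,"twist":0},{"tx":-1,"ty":123,"tz":60,"twist":0},{"tx":-1,"ty":123,"tz":100,"twist":0},{"tx":-1,"ty":123,"tz":135,"twist":0},{"tx":-1,"ty":123,"tz":135,"twist":0},{"tx":-1,"ty":123,"tz":135,"twist":0}]' 45 30
python3 - <<'E'
from h import *
for n in ("wrist","scene"):
  p,d=snapshot(n);cv2.imwrite(f"pics/{n}12.png",p)
  if n=="scene":cv2.imwrite("pics/s12c.png",cv2.resize(p[180:320,325:505],None,fx=4,fy=4,interpolation=2))
E
```

```text
t: 15.15
tool_pos: [610.4, 264.5, 329.8]
ee_rot: [[-0.99, 0.143, -0.001], [0.143, 0.99, 0.0], [0.001, 0.0, -1.0]]
contact_force: [0.8, 0.3, 0.3]
grip_width: 45.2
```

View pics/wrist12.png

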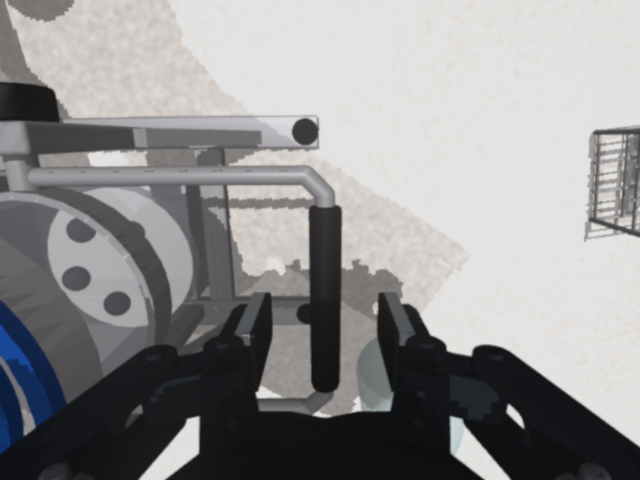

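View pics/s12c.png

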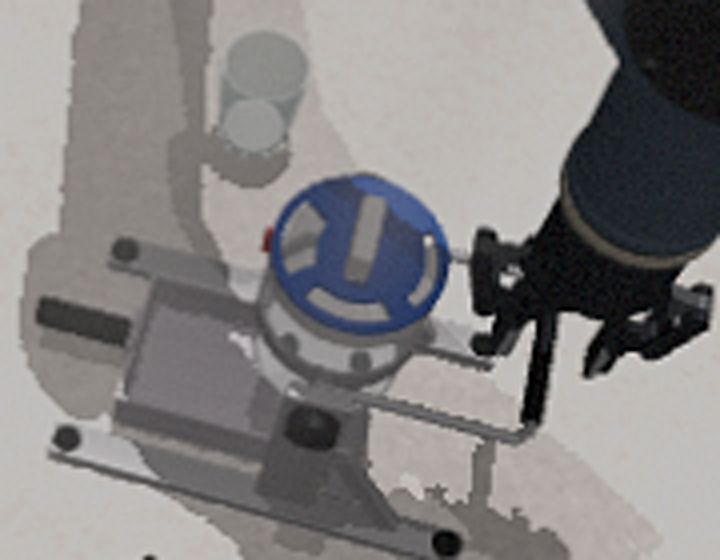

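Run:
```python
from h import *
print(onz("top",[(155,168)],144),onz("scene",[(478,330)],144))
```

```text
[[751.69625867 304.75465935 144.        ]] [[754.06393679 307.63857259 144.        ]]
```

```bash
python3 -m creep '[{"tx":0,"ty":-0.5,"tz":12,"twist":0},{"tx":0,"ty":-0.5,"tz":24,"twist":0},{"tx":0,"ty":-0.5,"tz":24,"twist":0}]' 45 30
python3 -m creep '[{"tx":0,"ty":0,"tz":0,"twist":0},{"tx":0,"ty":0,"tz":0,"twist":0},{"tx":0,"ty":0,"tz":0,"twist":0},{"tx":0,"ty":0,"tz":0,"twist":0},{"tx":0,"ty":0,"tz":0,"twist":0}]' 8 40
python3 - <<'E'
import numpy as np
for t in np.arange(0,2.46,.1): print(round(t,1),(125*(np.cos(t)-1)).round(1),(-125*np.sin(t)).round(1))
E
```

```text
t: 15.55
tool_pos: [610.0, 262.4, 304.0]
ee_rot: [[-0.99, 0.144, -0.002], [0.144, 0.99, -0.001], [0.002, -0.002, -1.0]]
contact_force: [-0.5, -0.2, 0.3]
grip_width: 44.8
t: 16.05
tool_pos: [610.5, 264.3, 306.4]
ee_rot: [[-0.99, 0.143, 0.002], [0.143, 0.99, 0.003], [-0.001, 0.003, -1.0]]
contact_force: [1.7, 4.5, -0.9]
grip_width: 12.5
0.0 0.0 -0.0
0.1 -0.6 -12.5
0.2 -2.5 -24.8
0.3 -5.6 -36.9
0.4 -9.9 -48.7
0.5 -15.3 -59.9
0.6 -21.8 -70.6
0.7 -29.4 -80.5
0.8 -37.9 -89.7
0.9 -47.3 -97.9
1.0 -57.5 -105.2
1.1 -68.3 -111.4
1.2 -79.7 -116.5
1.3 -91.6 -120.4
1.4 -103.8 -123.2
1.5 -116.2 -124.7
1.6 -128.6 -124.9
1.7 -141.1 -124.0
1.8 -153.4 -121.7
1.9 -165.4 -118.3
2.0 -177.0 -113.7
2.1 -188.1 -107.9
2.2 -198.6 -101.1
2.3 -208.3 -93.2
2.4 -217.2 -84.4
```

```bash
python3 -m creep '[{"tx":0,"ty":0,"tz":-5,"twist":0},{"tx":0,"ty":-0.6,"tz":-12.5,"twist":0},{"tx":0,"ty":-2.5,"tz":-24.8,"twist":0},{"tx":0,"ty":-5.6,"tz":-36.9,"twist":0},{"tx":0,"ty":-9.9,"tz":-48.7,"twist":0},{"tx":0,"ty":-15.3,"tz":-59.9,"twist":0},{"tx":0,"ty":-21.8,"tz":-70.6,"twist":0},{"tx":0,"ty":-29.4,"tz":-80.5,"twist":0},{"tx":0,"ty":-37.9,"tz":-89.7,"twist":0},{"tx":0,"ty":-47.3,"tz":-97.9,"twist":0},{"tx":0,"ty":-57.5,"tz":-105.2,"twist":0},{"tx":0,"ty":-57.5,"tz":-105.2,"twist":0}]' 8 40
python3 - <<'E'
from h import *
s=read_state();print(s["ft_torque"])
for n in ("scene",):
  p,d=snapshot(n);cv2.imwrite(f"pics/{n}13.png",p)
  if n=="scene":cv2.imwrite("pics/s13c.png",cv2.resize(p[180:320,325:505],None,fx=4,fy=4,interpolation=2))
E
```

```text
t: 17.25
tool_pos: [602.0, 209.3, 415.5]
ee_rot: [[-0.99, 0.142, 0.007], [0.142, 0.99, 0.009], [-0.005, 0.01, -1.0]]
contact_force: [-1.0, 11.2, 15.4]
grip_width: 12.5
[2.47425111 0.21704308 0.04880731]
```

View pics/s13c.png

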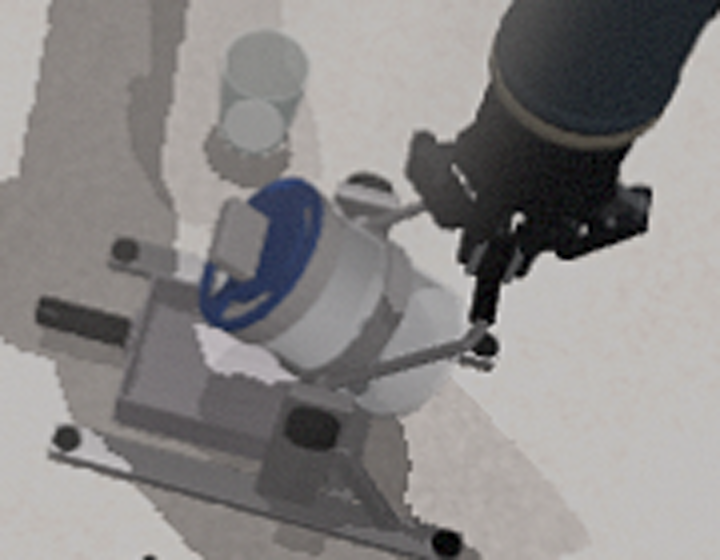

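```bash
python3 -m creep '[{"tx":0,"ty":-4,"tz":-6,"twist":0},{"tx":0,"ty":-10,"tz":-10.2,"twist":0},{"tx":0,"ty":-21.5,"tz":-15.3,"twist":0},{"tx":0,"ty":-33.5,"tz":-19.2,"twist":0},{"tx":0,"ty":-46,"tz":-22,"twist":0},{"tx":0,"ty":-58.7,"tz":-23.5,"twist":0},{"tx":0,"ty":-71,"tz":-23.7,"twist":0},{"tx":0,"ty":-83.6,"tz":-22.8,"twist":0},{"tx":0,"ty":-95.9,"tz":-20.5,"twist":0},{"tx":0,"ty":-95.9,"tz":-20.5,"twist":0}]' 8 40
```

```text
t: 18.3
tool_pos: [588.3, 109.7, 432.1]
ee_rot: [[-0.989, 0.146, 0.001], [0.146, 0.989, -0.001], [-0.001, -0.001, -1.0]]
contact_force: [-1.1, -1.8, 6.5]
grip_width: 12.3
```

```bash
python3 -m creep '[{"tx":0,"ty":-6,"tz":1.6,"twist":0},{"tx":0,"ty":-12,"tz":3.4,"twist":0},{"tx":0,"ty":-18,"tz":5.6,"twist":0},{"tx":0,"ty":-23.6,"tz":8,"twist":0},{"tx":0,"ty":-29.2,"tz":10.8,"twist":0},{"tx":0,"ty":-34.7,"tz":13.8,"twist":0},{"tx":0,"ty":-40,"tz":17.1,"twist":0},{"tx":0,"ty":-45.2,"tz":20.6,"twist":0},{"tx":0,"ty":-50.2,"tz":24.4,"twist":0},{"tx":0,"ty":-54.9,"tz":28.5,"twist":0},{"tx":0,"ty":-59.5,"tz":32.8,"twist":0},{"tx":0,"ty":-63.8,"tz":37.3,"twist":0},{"tx":0,"ty":-65.9,"tz":39.6,"twist":0},{"tx":0,"ty":-65.9,"tz":39.6,"twist":0},{"tx":0,"ty":-65.9,"tz":39.6,"twist":0},{"tx":0,"ty":-65.9,"tz":39.6,"twist":0}]' 8 40
python3 - <<'E'
from h import *
for n in ("scene","wrist"):
  p,d=snapshot(n);cv2.imwrite(f"pics/{n}14.png",p)
  if n=="scene":cv2.imwrite("pics/s14c.png",cv2.resize(p[180:320,325:505],None,fx=4,fy=4,interpolation=2))
E
```

```text
t: 19.9
tool_pos: [578.9, 45.2, 391.0]
ee_rot: [[-0.989, 0.145, -0.0], [0.145, 0.989, -0.001], [0.0, -0.001, -1.0]]
contact_force: [5.8, 2.3, -2.3]
grip_width: 12.3
```

View pics/s14c.png

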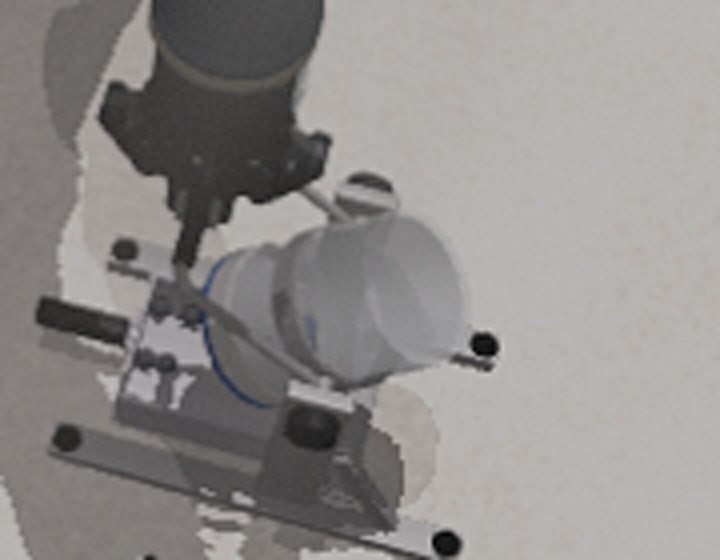

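View pics/wrist14.png

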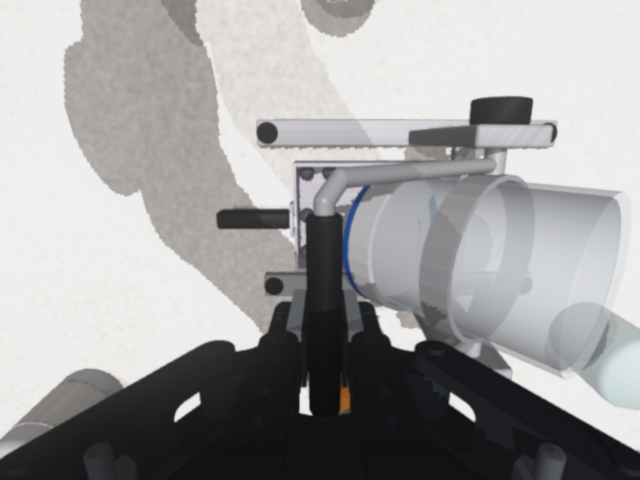

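Run:
```python
import cv2
p=cv2.imread("pics/scene14.png");cv2.imwrite("pics/s14d.png",cv2.resize(p[240:295,345:400],None,fx=10,fy=10,interpolation=2))
p=cv2.imread("pics/wrist14.png");cv2.imwrite("pics/w14d.png",cv2.resize(p[140:300,260:420],None,fx=4,fy=4,interpolation=2))
```

```text
(no output)
```

View pics/s14d.png

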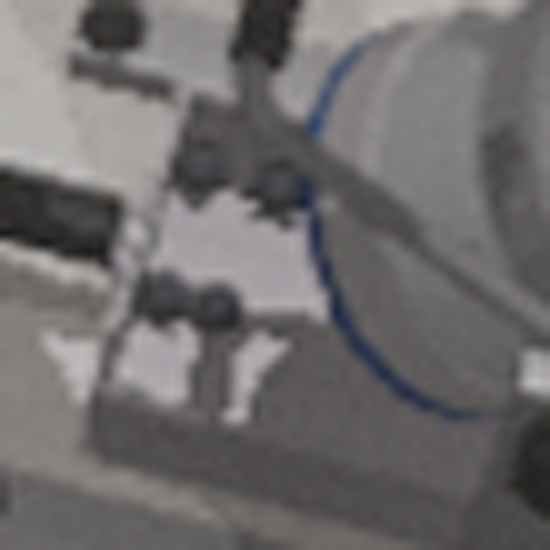

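View pics/w14d.png

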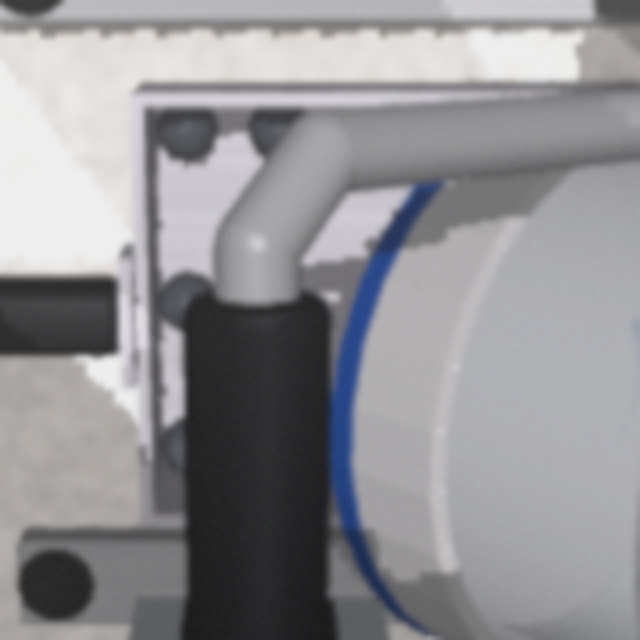

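```bash
python3 -m creep '[{"tx":0,"ty":5,"tz":-5,"twist":0},{"tx":0,"ty":11,"tz":-11.1,"twist":0},{"tx":0,"ty":20.7,"tz":-19,"twist":0},{"tx":0,"ty":31.2,"tz":-25.8,"twist":0},{"tx":0,"ty":42.3,"tz":-31.6,"twist":0},{"tx":0,"ty":53.9,"tz":-36.2,"twist":0},{"tx":0,"ty":65.9,"tz":-39.6,"twist":0},{"tx":0,"ty":78.2,"tz":-41.9,"twist":0},{"tx":0,"ty":90.7,"tz":-42.8,"twist":0},{"tx":0,"ty":103.1,"tz":-42.6,"twist":0},{"tx":0,"ty":115.5,"tz":-41.1,"twist":0},{"tx":0,"ty":127.7,"tz":-38.3,"twist":0},{"tx":0,"ty":139.6,"tz":-34.4,"twist":0},{"tx":0,"ty":151,"tz":-29.3,"twist":0},{"tx":0,"ty":161.8,"tz":-23.1,"twist":0},{"tx":0,"ty":172,"tz":-15.8,"twist":0},{"tx":0,"ty":181.4,"tz":-7.6,"twist":0},{"tx":0,"ty":181.4,"tz":-7.6,"twist":0}]' 8 40
python3 -m creep '[{"tx":0,"ty":4,"tz":4,"twist":0},{"tx":0,"ty":8.5,"tz":9.2,"twist":0},{"tx":0,"ty":16.1,"tz":19.1,"twist":0},{"tx":0,"ty":22.6,"tz":29.8,"twist":0},{"tx":0,"ty":28,"tz":41,"twist":0},{"tx":0,"ty":32.3,"tz":52.8,"twist":0},{"tx":0,"ty":35.4,"tz":64.9,"twist":0},{"tx":0,"ty":37.3,"tz":77.2,"twist":0},{"tx":0,"ty":37.9,"tz":85,"twist":0},{"tx":0,"ty":37.9,"tz":89.7,"twist":0},{"tx":0,"ty":37.9,"tz":89.7,"twist":0},{"tx":0,"ty":37.9,"tz":89.7,"twist":0}]' 8 40
```

```text
t: 21.8
tool_pos: [605.0, 225.2, 397.2]
ee_rot: [[-0.99, 0.144, -0.002], [0.144, 0.99, -0.003], [0.002, -0.003, -1.0]]
contact_force: [2.2, -3.0, -3.3]
grip_width: 12.2
t: 23.0
tool_pos: [610.4, 264.2, 309.4]
ee_rot: [[-0.99, 0.143, 0.0], [0.143, 0.99, 0.003], [-0.0, 0.003, -1.0]]
contact_force: [2.3, 5.7, -1.5]
grip_width: 12.2
```

```bash
python3 -m creep '[{"tx":0,"ty":0,"tz":2,"twist":0},{"tx":0,"ty":0,"tz":4,"twist":0},{"tx":0,"ty":0,"tz":4,"twist":0}]' 8 40
python3 -m creep '[{"tx":0,"ty":0,"tz":2,"twist":0},{"tx":0,"ty":0,"tz":4,"twist":0},{"tx":0,"ty":0,"tz":4,"twist":0}]' 8 40
```

```text
t: 23.3
tool_pos: [610.3, 264.2, 305.9]
ee_rot: [[-0.99, 0.143, 0.001], [0.143, 0.99, 0.003], [-0.001, 0.003, -1.0]]
contact_force: [1.1, 6.6, 1.3]
grip_width: 12.5
t: 23.6
tool_pos: [610.3, 264.3, 302.2]
ee_rot: [[-0.99, 0.143, 0.001], [0.143, 0.99, 0.003], [-0.001, 0.003, -1.0]]
contact_force: [1.1, 5.9, 2.7]
grip_width: 12.4
```

```bash
python3 -m creep '[{"tx":0,"ty":0,"tz":2,"twist":0},{"tx":0,"ty":0,"tz":4,"twist":0},{"tx":0,"ty":0,"tz":4,"twist":0}]' 8 40
python3 - <<'E'
from h import *
p,d=snapshot("scene");cv2.imwrite("pics/scene15.png",p);cv2.imwrite("pics/s15c.png",cv2.resize(p[180:320,325:505],None,fx=4,fy=4,interpolation=2))
E
```

```text
t: 23.9
tool_pos: [610.0, 264.4, 301.8]
ee_rot: [[-0.99, 0.144, 0.004], [0.144, 0.99, 0.003], [-0.003, 0.003, -1.0]]
contact_force: [-8.8, -0.9, 32.9]
grip_width: 12.4
```

View pics/s15c.png

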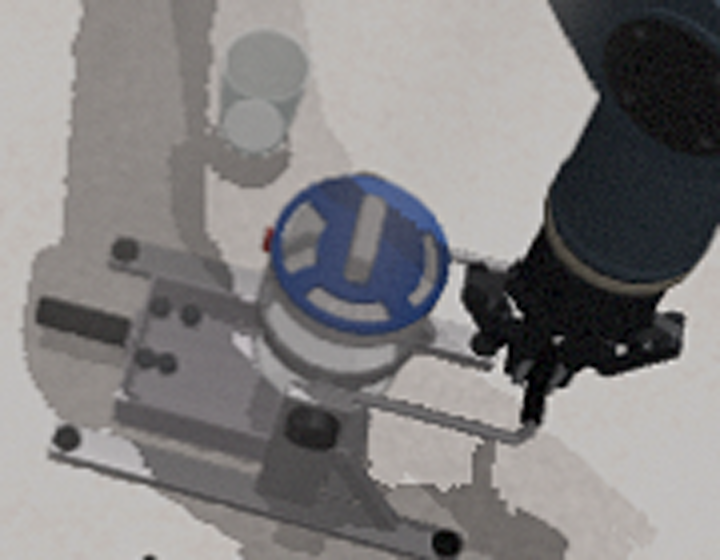

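```bash
python3 -m creep '[{"tx":0,"ty":0,"tz":-2,"twist":0},{"tx":0,"ty":0,"tz":-3,"twist":0},{"tx":0,"ty":0,"tz":-3,"twist":0}]' 8 40
python3 -m creep '[{"tx":0,"ty":0,"tz":0,"twist":0},{"tx":0,"ty":0,"tz":0,"twist":0},{"tx":0,"ty":0,"tz":0,"twist":0},{"tx":0,"ty":0,"tz":0,"twist":0}]' 45 40
python3 -m creep '[{"tx":0,"ty":0,"tz":-15,"twist":0},{"tx":0,"ty":0,"tz":-50,"twist":0},{"tx":0,"ty":0,"tz":-95,"twist":0},{"tx":0,"ty":0,"tz":-140,"twist":0},{"tx":0,"ty":0,"tz":-165,"twist":0},{"tx":0,"ty":0,"tz":-165,"twist":0}]' 45 40
```

```text
t: 24.25
tool_pos: [610.2, 264.3, 302.1]
ee_rot: [[-0.99, 0.143, 0.002], [0.143, 0.99, 0.003], [-0.001, 0.003, -1.0]]
contact_force: [-0.9, 4.7, 9.6]
grip_width: 11.8
t: 24.65
tool_pos: [610.4, 262.5, 300.2]
ee_rot: [[-0.99, 0.145, -0.001], [0.145, 0.99, -0.001], [0.001, -0.001, -1.0]]
contact_force: [0.1, 0.1, 0.4]
grip_width: 45.2
t: 25.25
tool_pos: [610.2, 263.7, 471.5]
ee_rot: [[-0.99, 0.144, 0.007], [0.144, 0.99, 0.004], [-0.006, 0.005, -1.0]]
contact_force: [0.5, 1.1, -0.1]
grip_width: 44.9
```

```bash
python3 -m creep '[{"tx":0,"ty":-15,"tz":0,"twist":4},{"tx":0,"ty":-45,"tz":0,"twist":12},{"tx":0,"ty":-75,"tz":0,"twist":20},{"tx":0,"ty":-105,"tz":0,"twist":28},{"tx":0,"ty":-135,"tz":0,"twist":36},{"tx":0,"ty":-165,"tz":0,"twist":44},{"tx":0,"ty":-195,"tz":0,"twist":52},{"tx":0,"ty":-225,"tz":0,"twist":60},{"tx":0,"ty":-255,"tz":0,"twist":68},{"tx":0,"ty":-275,"tz":0,"twist":76},{"tx":0,"ty":-285,"tz":0,"twist":84},{"tx":0,"ty":-285,"tz":0,"twist":90},{"tx":0,"ty":-285,"tz":0,"twist":90},{"tx":0,"ty":-285,"tz":0,"twist":90}]' 45 40
python3 - <<'E'
from h import *
s=read_state();np.savez("pics/w16.npz",R=s["ee_rot"],p=s["tool_pos"])
for n in ("wrist","scene"):
  p,d=snapshot(n);cv2.imwrite(f"pics/{n}16.png",p)
  if n=="scene":cv2.imwrite("pics/s16c.png",cv2.resize(p[200:320,325:475],None,fx=5,fy=5,interpolation=2))
  else:cv2.imwrite("pics/w16c.png",cv2.resize(p[0:260,200:450],None,fx=2.3,fy=2.3,interpolation=2))
E
```

```text
t: 26.65
tool_pos: [569.1, -18.6, 465.7]
ee_rot: [[0.14, 0.99, -0.0], [0.99, -0.14, 0.0], [0.0, -0.0, -1.0]]
contact_force: [0.5, 1.2, -0.7]
grip_width: 45.2
```

View pics/w16c.png

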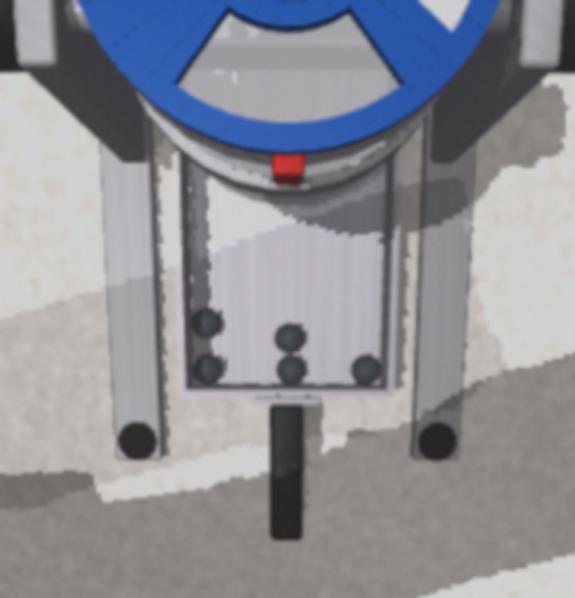

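View pics/s16c.png

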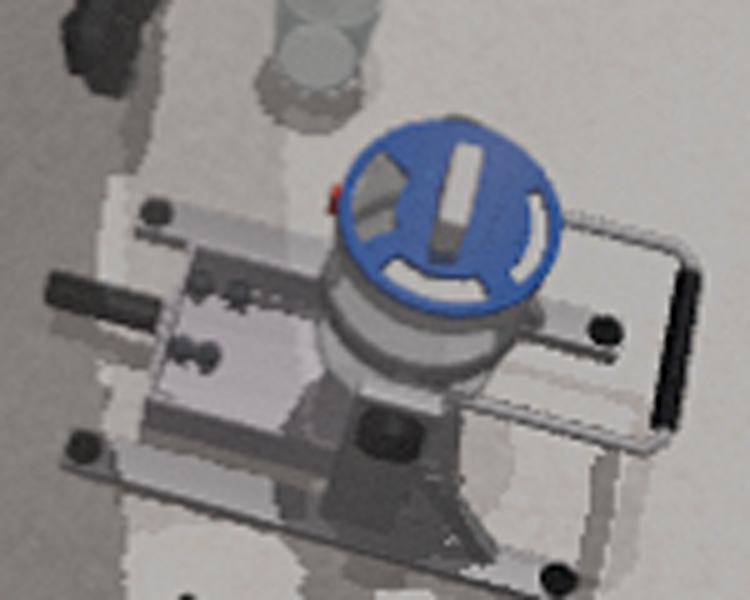

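Run:
```python
from h import *
p=cv2.imread("pics/wrist12.png");cv2.imwrite("pics/w12z.png",cv2.resize(p[130:330,60:330],None,fx=2.9,fy=2.9,interpolation=2))
p=cv2.imread("pics/wrist16.png");g=cv2.cvtColor(p,cv2.COLOR_BGR2GRAY)
print(g[160:176,300].tolist(),g[160:176,350].tolist()); print(g[192:206,250].tolist(),g[192:206,397].tolist())
f=np.load("pics/w16.npz");s=dict(ee_rot=f["R"],tool_pos=f["p"])
a=np.radians(-8.3);X=np.array([np.cos(a),np.sin(a)]);Y=np.array([-np.sin(a),np.cos(a)]);pp=np.array([584.8,90])
st=lambda P:np.c_[(P[:,:2]-pp)@X,(P[:,:2]-pp)@Y].round(1)
print(st(onz("wrist",[(280,169.5),(370,169.5)],40,s)),st(onz("wrist",[(250,199.5),(397,199.5)],12,s)),st(onz("wrist",[(325,234.5)],46,s)))
```

```text
[185, 185, 186, 186, 185, 178, 151, 110, 98, 138, 173, 186, 189, 187, 183, 181] [176, 175, 177, 177, 177, 174, 156, 121, 99, 131, 163, 179, 186, 191, 192, 193]
[145, 148, 154, 158, 156, 155, 159, 171, 183, 189, 191, 192, 191, 189] [47, 50, 58, 71, 82, 95, 104, 108, 125, 136, 139, 140, 139, 141]
[[-47.2 -70.8]
 [ 49.  -70.4]] [[ -86.7 -107.8]
 [  85.5 -107. ]] [[   1.3 -140.9]]
```

View pics/w12z.png

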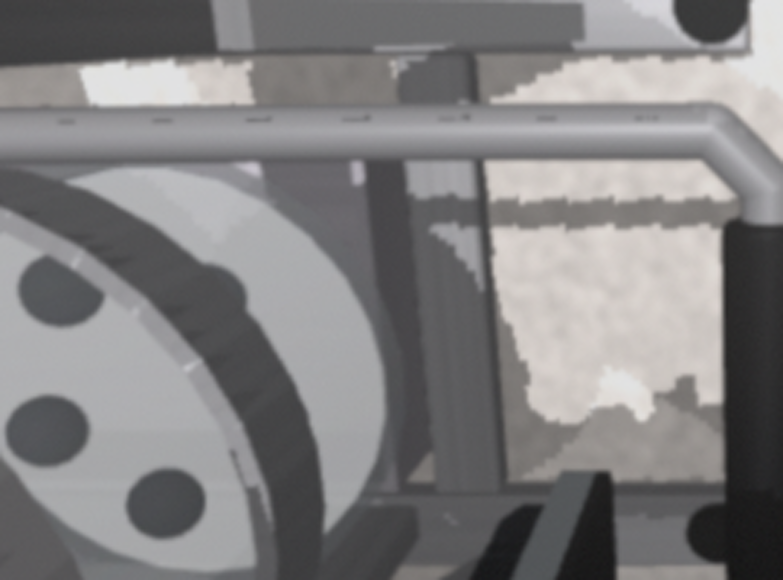

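```bash
python3 - <<'E'
from h import *
a=cv2.imread("pics/scene0.png");b=cv2.imread("pics/scene16.png")
for n,(x0,y0,x1,y1) in dict(amber=(348,315,372,348),media=(448,318,490,358),reagent=(218,282,258,325),beaker=(376,185,404,224),wash=(155,185,182,235)).items():
    t=a[y0:y1,x0:x1];R=b[y0-8:y1+8,x0-8:x1+8];r=cv2.matchTemplate(R,t,cv2.TM_CCOEFF_NORMED);print(n,cv2.minMaxLoc(r)[1],cv2.minMaxLoc(r)[3])
E
python3 -m creep '[{"tx":0,"ty":0,"tz":0,"twist":0},{"tx":0,"ty":0,"tz":0,"twist":0},{"tx":0,"ty":0,"tz":0,"twist":0}]' 45 40
python3 -c "from cell import *; print(finish_job())"
```

```text
amber 0.9716278910636902 (8, 8)
media 0.9986907243728638 (8, 8)
reagent 0.9984988570213318 (8, 8)
beaker 0.9470910429954529 (8, 8)
wash 0.9987993240356445 (8, 8)
t: 27.05
tool_pos: [569.3, -19.0, 465.7]
ee_rot: [[0.144, 0.99, -0.0], [0.99, -0.144, 0.0], [0.0, -0.0, -1.0]]
contact_force: [-0.4, 0.9, 0.4]
grip_width: 44.8
the job is handed in; nothing more can be done
None
```

The job is done and handed in at about 27 s: all five 15 mm balls are in the pan, and the jar is standing upright again.

- **Pan:** I slid it between the feet until the force rise showed its plain end against the cross-bar.
- **Selector:** With the jar upright, I turned the cap about 68° so the 19.5 mm slot is at the red mark. It reads within about 2° of centre.
- **Pouring:** I tipped the jar by its handle to about 2.43 rad, then brought it back until it pressed against its upright stop.

**Last checks:**
- The wrist picture shows five balls in the pan and an empty jar.
- The bottles and beaker match their starting positions to the pixel.
- The gripper is clear of everything.

**One check not fully settled:** the wrist camera put the pan's rear rim about 2 mm from its nominal home position, on the side toward the bar. That is within the camera error, and the view of the bar couldn't rule out a gap of a few millimetres. I relied on the contact force instead. A shift of about one pixel in the scene view after I let go of the pan was not explained. It may just be the handle end settling.

The first move command was refused because of its format, and nothing moved.

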